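# Load the deburring box with printed feet and fit its cover

### The arm

A 7-joint arm with a two-finger parallel gripper is mounted at the origin on the work surface. World frame = base frame: x ahead of the robot, y to its left, z up, the work surface at z = 0. Lengths are in m, angles in degrees, forces in N, time in s.
With the tool pointing down it reaches from about 0.35 to 0.9 m from the base axis. Payload 7.2 kg.
Tool frame: the origin (TCP) lies at the centre of the arm's flange, where the gripper is bolted on; the fingertips stand 182 mm ahead of it and the grasp point (between the pads) lies 163 mm ahead of it; z points along the fingers, y is the line along which they close (so a half turn about z gives the same grasp; the last joint's range is limited). The gripper opens to 88 mm and grips with 3 to 60 N. Pads are 20 mm wide; open, the fingers measure 115 mm over their backs; the gripper's body (75 mm by 178 mm) begins 61 mm behind the grasp point.
Start: joints at [-3.908, 23.554, -0.728, 91.456, 0.321, 64.991, -4.71], TCP at [0.625, -0, 0.405] pointing down, gripper open.
Joint ranges: [-169.25, 169.25], [-16.82, 113.86], [-84.01, 82.57], [7.8, 145.47], [-59.2, 239.2], [7.22, 106.19], [-163.78, 163.78]. Speed limits (degrees/s): [136.94, 136.94, 172.46, 172.46, 180, 180, 180].

### API

Orientations are given as [roll, pitch, yaw] about the fixed x, y, z axes, in that order (R = Rz(yaw) Ry(pitch) Rx(roll)).
In Python, from bench import ctrl, eyes, close_job, nets gives the robot as it stands. The module is installed in compiled form; this text tells all that it offers.
- The arm moves only by the shell command python3 -m crank 'ROWS' [FORCE]. ROWS is JSON, a list of rows, each a list of 5 numbers: the opening, from 0 (shut) to 1 (fully open), then the shift along the world's x, y, z in cm, then the turn about the world's z in rad. A call has 1 to 10 rows; each row shifts and turns the commanded pose from where the row before left it; what a row does not reach is not made up. A row lasts 1/8 s, in which the tool goes at most 62.5 mm and 10.7 degrees, less where a joint would pass 70% of its speed; a pose out of reach is approached as far as the arm can. A call is refused whole if a number of a shift passes 6.25 or a number of a turn 0.188, either way. A call with a gripper value outside its range is refused whole. The fingers move at their own pace and stop on an object; FORCE is the grip in N (left out, the last holds). Time passes only in rows, so rows that do not move let the fingers close. It gives the time, the measured TCP pose, the force, the opening and the grip force at its end, in the units of the state.
- ctrl.get_obs(): the state, without advancing time (a new reading comes with each control period).
- eyes.capture(name): name is "scene" or "side" or "wrist"; returns the picture (384x512x3 uint8, red, green, blue); there is no depth.
- eyes.get_calibration(name): a dict with "fx", "fy", "cx", "cy" (pixels), "origin" and "orientation" of the camera in the world. Camera axes: x right, y up, looking along -z (the intrinsics and any distortion apply to the point x, -y, -z); pixel columns grow to the right and rows downward; lengths in m; the calibration is good to about 2 mm. The wrist camera is an equidistant fisheye: a pixel r from the principal point sees the ray r / f radians off the axis. A picture is of the moment at which its call begins: read the wrist's pose just before it. get_calibration takes no time and is no camera call; for the wrist camera it gives the pose at the moment of the call.
- close_job(): hands the job in; it is judged then, once.
Trained networks look in the newest picture that a camera, given by its name, has taken for a name from the list of things; names that differ only in an ending like _2 or _b are one class to them, and where a whole thing is asked for, a point or a joint stands for the part that bears it (a point fixed in the world has none). Each returns a list of dicts, best first, with "confidence" (0 to 1); they miss things now and then, are a little off and sometimes report something else, mostly with a low value. They report only what shows in the picture. A call takes as long as a camera call. They do not tell look-alikes from the thing itself.
- nets.spot_in(camera, query): "location" ([column, row] in pixels, amid what is visible of it).
- nets.landmark_of(camera, query): "location" ([column, row] in pixels: a listed point, or the origin of a listed thing).
The state is a dict: "time_s": time; "q": joint angles; "joint_vel": joint speeds; "tau": joint torques, N m; "tcp_pos": TCP position; "orientation": TCP orientation; "contact_force": force on the tool from outside, world axes, zero at the start; "moment": the same for the moment, N m; "finger_gap": finger opening in m; "gripper_force": force on a finger pad.
Only numpy, scipy, OpenCV 4.12 (cv2) and the standard library are available. Lean on these libraries where they do the work, as an engineer would, in place of code of your own. Each camera call takes 0.05 s, during which the arm holds its last target. There are 200 camera calls.

### The job

Pour all eight printed feet from the spouted cup into the open chamber of the deburring box, then stand the empty cup upright on the bench. Lower the holed cover plate over the box's two locating pins, feeling for them, until the plate rests flush on the rim, and leave the other things on the bench where they are.

Things in the scene. Friction and masses are not known exactly. Their poses are not given: they have to be found in the camera images.
- deburrer: Deburring box, fixed: grey block 120 (x) x 170 (y) x 70 mm high with an open chamber in its middle, 92 (x) x 102 (y) mm inside, floor 12 mm above the bench. Origin at the centre of its underside. On a 34 mm wide ledge at each y end stands an upright steel pin, 8 mm in diameter, 14 mm above the rim, the top 4 mm tapering to 4 mm. For where the pins are, see rim.
- rim (a point): Centre of the rim plane (top of walls and ledges), 70 mm above the bench; axes as the box. The flush cover's underside lies here. The pins stand at y = +68 and -68 mm on one adjustable carriage: both have the same x in this frame, set anywhere from -10 to +10 mm and not reported: see it or feel for it.
- cover: Loose aluminium plate, 120 (x) x 165 (y) x 6 mm, about 0.25 kg, lying flat; origin at the centre of its underside. Two through holes, 10 mm in diameter, at y = +68 and -68 mm, x = 0. On top in the middle a black grip bar: 56 mm long along x, 14 mm thick along y, its top 40 mm above the underside. Fits either way round.
- cup: White spouted cup, 0.09 kg, 75 mm high, upright, holding the eight feet. Flat parallel sides 62 mm apart outside (along y); upright back, outer face at x = -30 mm; front leaning out 30 degrees from x = +22 mm at the foot to a lip at x = +65, z = +75 mm. Walls 3 mm, floor 4 mm. Origin on the underside, x towards the spout. Grip across the sides about 60 mm up.
- cup_lip (a point): Middle of the cup's pouring lip (65 mm in front of the cup's origin, 75 mm up); axes as the cup.
- foot0: Printed grey plastic foot, a stubby round piece 16 mm in diameter and 14 mm high, 12 g, in the cup at the start; origin at the centre of its underside.
- foot1: Printed grey plastic foot, a stubby round piece 16 mm in diameter and 14 mm high, 12 g, in the cup at the start; origin at the centre of its underside.
- foot2: Printed grey plastic foot, a stubby round piece 16 mm in diameter and 14 mm high, 12 g, in the cup at the start; origin at the centre of its underside.
- foot3: Printed grey plastic foot, a stubby round piece 16 mm in diameter and 14 mm high, 12 g, in the cup at the start; origin at the centre of its underside.
- foot4: Printed grey plastic foot, a stubby round piece 16 mm in diameter and 14 mm high, 12 g, in the cup at the start; origin at the centre of its underside.
- foot5: Printed grey plastic foot, a stubby round piece 16 mm in diameter and 14 mm high, 12 g, in the cup at the start; origin at the centre of its underside.
- foot6: Printed grey plastic foot, a stubby round piece 16 mm in diameter and 14 mm high, 12 g, in the cup at the start; origin at the centre of its underside.
- foot7: Printed grey plastic foot, a stubby round piece 16 mm in diameter and 14 mm high, 12 g, in the cup at the start; origin at the centre of its underside.
- beaker: Bystander: plain round white beaker without a spout, empty, 64 mm across, 85 mm high; origin at the centre of its underside.
- tape: Bystander: cardboard roll core lying flat, 90 mm across, 25 mm high; origin at the centre of its underside.
- scraper: Bystander: spatula-shaped print scraper lying flat; origin near its middle, x along it.
- driver: Bystander: screwdriver lying flat; origin near its middle, x along it.
Things that resemble listed ones, but are neither listed nor needed, are in the scene too. Leave any purple or yellow look-alike of the cup alone.

How it is judged (in metres and radians):
On the way, in this order (a step that is already met when the one before it is completed fails the run):
1. the cup is tipped beside or over the deburring box (angle between cup's own z axis and vertical above 0.9 rad and horizontal distance between cup_lip and rim below 0.12 m and height (world z) of cup_lip above 0.06 m), for 0.05 s.
2. all eight feet lie in the chamber (x of foot0 in the frame of deburrer between -0.048 and 0.048 m and y of foot0 in the frame of deburrer between -0.053 and 0.053 m and z of foot0 in the frame of deburrer between 0 and 0.07 m and x of foot1 in the frame of deburrer between -0.048 and 0.048 m and y of foot1 in the frame of deburrer between -0.053 and 0.053 m and z of foot1 in the frame of deburrer between 0 and 0.07 m and x of foot2 in the frame of deburrer between -0.048 and 0.048 m and y of foot2 in the frame of deburrer between -0.053 and 0.053 m and z of foot2 in the frame of deburrer between 0 and 0.07 m and x of foot3 in the frame of deburrer between -0.048 and 0.048 m and y of foot3 in the frame of deburrer between -0.053 and 0.053 m and z of foot3 in the frame of deburrer between 0 and 0.07 m and x of foot4 in the frame of deburrer between -0.048 and 0.048 m and y of foot4 in the frame of deburrer between -0.053 and 0.053 m and z of foot4 in the frame of deburrer between 0 and 0.07 m and x of foot5 in the frame of deburrer between -0.048 and 0.048 m and y of foot5 in the frame of deburrer between -0.053 and 0.053 m and z of foot5 in the frame of deburrer between 0 and 0.07 m and x of foot6 in the frame of deburrer between -0.048 and 0.048 m and y of foot6 in the frame of deburrer between -0.053 and 0.053 m and z of foot6 in the frame of deburrer between 0 and 0.07 m and x of foot7 in the frame of deburrer between -0.048 and 0.048 m and y of foot7 in the frame of deburrer between -0.053 and 0.053 m and z of foot7 in the frame of deburrer between 0 and 0.07 m), for 0.2 s.
3. the cover lies flush on the rim, over both pins (z of cover in the frame of rim between -0.003 and 0.003 m and horizontal distance between cover and rim below 0.016 m and angle between the x axis of cover and the x axis of deburrer, either way round below 0.06 rad and angle between cover's own z axis and vertical below 0.03 rad), for 0.2 s.
At the end, for the whole second after the job is handed in: All eight feet in the chamber below the rim; cover flush on the rim (within 3 mm, level to 0.03 rad, centred within 16 mm, square to the box within 0.06 rad); cup upright on the bench (within 0.1 rad, foot within 8 mm of it); cup and cover at rest (all of step 2 and all of step 3 and angle between cup's own z axis and vertical below 0.1 rad and height (world z) of cup between -0.006 and 0.008 m and linear speed of each of cup, cover below 0.02 m/s); the robot touches nothing.
It fails at once if the beaker is moved by more than 30 mm (distance of beaker from where it was at the start of the episode above 0.03 m).
It fails at once if the tape is moved by more than 30 mm (distance of tape from where it was at the start of the episode above 0.03 m).
It fails at once if the scraper is moved by more than 30 mm (distance of scraper from where it was at the start of the episode above 0.03 m).
It fails at once if the driver is moved by more than 30 mm (distance of driver from where it was at the start of the episode above 0.03 m).
It also fails if it takes over 66 s, if anything falls off the work surface, if the arm or the gripper's body presses on something with over 40 N, if the wrist force passes 120 N, or if a joint passes its speed limit or range.

## Working session

There is one attempt and no reset: what is moved stays moved. The work goes in short steps, Python scripts to look and compute and a shell command to move; the robot and the scene stay as the last step left them, time stands still between calls to the robot, and variables do not carry over. Pictures are saved under pics/ and viewed, at most 10 in all, crops included, and the job is handed in when it is done.

```bash
mkdir -p pics; cat > h.py <<'E'
import numpy as np, cv2
from scipy.spatial.transform import Rotation as R
from bench import ctrl, eyes, nets
def snap(n,f=None,crop=None,s=1):
    c=eyes.get_calibration(n); im=eyes.capture(n)
    if f:
        o=im if crop is None else im[crop[1]:crop[3],crop[0]:crop[2]]
        cv2.imwrite('pics/'+f,cv2.resize(o,None,fx=s,fy=s,interpolation=cv2.INTER_CUBIC)[...,::-1])
    return im,c
def rot(c):
    o=np.array(c['orientation'],float)
    return o if o.shape==(3,3) else R.from_euler('xyz',o,degrees=True).as_matrix()
def px2w(c,uv,z,fish=False):
    a=(uv[0]-c['cx'])/c['fx']; b=(uv[1]-c['cy'])/c['fy']
    if fish:
        r=np.hypot(a,b); k=np.sin(r)/r if r>1e-9 else 1; d=np.array([a*k,-b*k,-np.cos(r)])
    else: d=np.array([a,-b,-1])
    d=rot(c)@d; o=np.array(c['origin']); return o+d*(z-o[2])/d[2]
def w2px(c,p,fish=False):
    q=rot(c).T@(np.array(p)-np.array(c['origin'])); x,y,z=q[0],-q[1],-q[2]
    k=1/z
    if fish: h=np.hypot(x,y); k=np.arctan2(h,z)/h
    return np.array([c['cx']+c['fx']*x*k,c['cy']+c['fy']*y*k])
E
python3 - <<'E'
from h import *
ims=[]
for n in ['scene','side','wrist']:
    im,c=snap(n); ims.append(im); print(n,c)
    for q in ['cup','cup_lip','rim','cover','beaker','tape','scraper','driver']:
        try: print(q,[(np.round(d['location']).tolist(),round(d['confidence'],2)) for d in nets.landmark_of(n,q)][:4])
        except Exception as e: print(q,e)
cv2.imwrite('pics/a.png',cv2.resize(ims[0],(800,600))[...,::-1])
cv2.imwrite('pics/b.png',np.hstack([cv2.resize(ims[1],(400,300)),cv2.resize(ims[2],(400,300))])[...,::-1])
print(ctrl.get_obs())
E
```

```text
scene {'fx': 393.65191614908997, 'fy': 393.65191614908997, 'cx': 256.4486097669678, 'cy': 185.99341291106944, 'origin': array([1.11549316, 0.11472746, 1.01997057]), 'orientation': array([3.21304250e+01, 5.21987271e-02, 9.93573596e+01])}
cup [([352.0, 189.0], 0.9), ([400.0, 223.0], 0.9), ([409.0, 175.0], 0.84), ([295.0, 162.0], 0.84)]
cup_lip [([402.0, 188.0], 0.86), ([335.0, 164.0], 0.85), ([397.0, 151.0], 0.71), ([366.0, 126.0], 0.66)]
rim [([243.0, 193.0], 0.58), ([309.0, 260.0], 0.31)]
cover [([153.0, 179.0], 0.95), ([106.0, 216.0], 0.55)]
beaker [([172.0, 234.0], 0.95)]
tape [([309.0, 261.0], 0.74)]
scraper [([241.0, 269.0], 0.75)]
driver [([107.0, 216.0], 0.84)]
side {'fx': 478.7753761579625, 'fy': 478.7753761579625, 'cx': 256.32885734569095, 'cy': 190.6075591098403, 'origin': array([-0.21409789, -0.81674598,  0.99378353]), 'orientation': array([ 51.72052279,   0.9844493 , -42.54100339])}
cup [([194.0, 226.0], 0.93), ([184.0, 161.0], 0.87), ([185.0, 186.0], 0.73), ([151.0, 210.0], 0.66)]
cup_lip [([167.0, 153.0], 0.96), ([127.0, 194.0], 0.82), ([181.0, 187.0], 0.77), ([131.0, 17
[... 783 characters left out ...]
.35, 'q': array([-3.9075959 , 23.55399664, -0.72889695, 91.45672528,  0.32004421,
       64.98794029, -4.7080859 ]), 'joint_vel': array([ 0.02777827,  0.02592982, -0.07473851, -0.05705649,  0.05285048,
       -0.02446953,  0.06560576]), 'tau': array([ 2.91115502e-04, -5.87745881e+01,  6.40765037e-01, -2.91380346e+01,
       -5.37218666e-02,  1.05345182e-02,  8.28596694e-05]), 'tcp_pos': array([6.24997264e-01, 2.30408049e-06, 4.04648008e-01]), 'orientation': array([ 1.79996731e+02, -1.50579825e-03,  9.00029855e+01]), 'contact_force': array([-0.57680785, -0.5850742 ,  0.14070917]), 'moment': array([-0.02874915,  0.01281875,  0.02607468]), 'gripper_force': 0.0, 'finger_gap': 0.0877103102882203}
```

View pics/a.png

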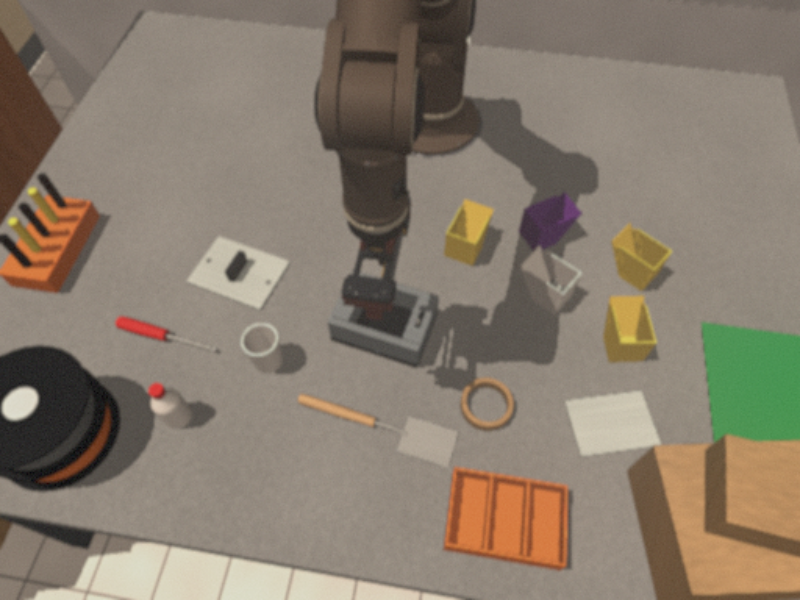

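View pics/b.png

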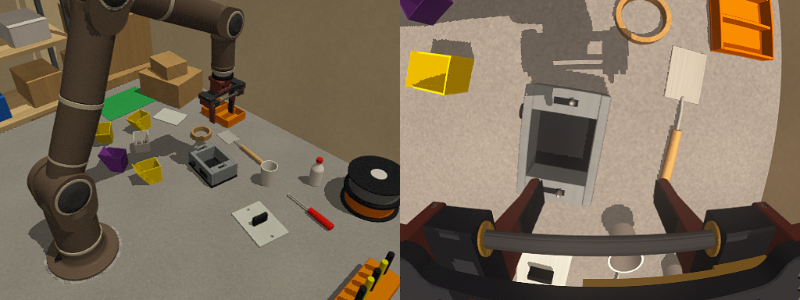

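```bash
python3 - <<'E'
from h import *
a,c=snap('scene'); b,d=snap('side')
A=cv2.resize(a[110:250,270:430],None,fx=2.5,fy=2.5,interpolation=cv2.INTER_CUBIC)
B=cv2.resize(b[130:270,110:270],None,fx=2.5,fy=2.5,interpolation=cv2.INTER_CUBIC)
cv2.imwrite('pics/c.png',np.hstack([A,B])[...,::-1])
print('cup o',px2w(c,(352,189),0),px2w(d,(185,186),0),'lip',px2w(c,(335,164),.075),px2w(d,(181,187),.075),px2w(d,(167,153),.075))
print('cover',px2w(c,(153,179),0),px2w(d,(334,286),0),'rim',px2w(c,(243,193),.07),px2w(d,(271,200),.07))
print('beaker',px2w(c,(172,234),0),'tape',px2w(c,(309,261),0),'driver',px2w(c,(107,216),0))
for n,p in [('y1',(295,162)),('y2',(409,175)),('y3',(400,223))]: print(n,px2w(c,p,0))
E
```

```text
cup o [0.44711986 0.29845544 0.        ] [0.46650835 0.30964792 0.        ] lip [0.41740436 0.23264675 0.075     ] [0.40299705 0.22918003 0.075     ] [0.48034086 0.42063659 0.075     ]
cover [ 0.51024487 -0.31044919  0.        ] [ 4.96847373e-01 -3.23051789e-01 -1.11022302e-16] rim [ 0.55610278 -0.01674165  0.07      ] [ 0.56681508 -0.00818344  0.07      ]
beaker [ 0.68148249 -0.20102419  0.        ] tape [0.69910841 0.19069508 0.        ] driver [ 0.65644351 -0.40428872  0.        ]
y1 [0.37478568 0.11601854 0.        ]
y2 [0.36676799 0.47169969 0.        ]
y3 [0.5409396  0.43927918 0.        ]
```

View pics/c.png

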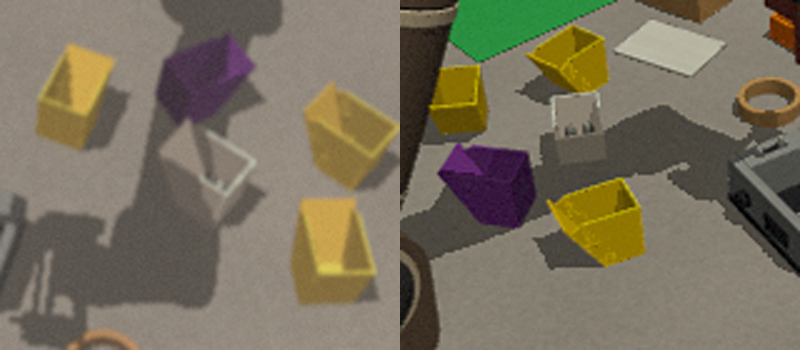

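White cup at scene px (353,178) / side px (342/…≈185,182) is the only non-purple, non-yellow spouted one with feet visible inside; it is the target. Its spout direction needs a closer look, so I'll move above it.

```bash
python3 -m crank '[[1,-3.6,5,0,0],[1,-3.6,5,0,0],[1,-3.6,5,0,0],[1,-3.6,5,0,0],[1,-2.6,2,0,0],[1,0,0,0,0]]'; python3 - <<'E'
from h import *
im,c=snap('wrist','d.png',None,1.5)
for q in ['cup','cup_lip']:
    print(q,[(np.round(d['location']).tolist(),round(d['confidence'],2),px2w(c,d['location'],0 if q=='cup' else .075,True).round(3)) for d in nets.landmark_of('wrist',q)])
E
```

```text
time_s: 2.2
tcp_pos: [0.4532, 0.222, 0.405]
orientation: [180.0, -0.0, 90.3]
contact_force: [0.4, -0.2, 0.5]
finger_gap: 0.0879
gripper_force: 0.0
cup [([192.0, 241.0], 0.93, array([0.363, 0.116, 0.   ])), ([321.0, 16.0], 0.88, array([0.539, 0.43 , 0.   ])), ([250.0, 112.0], 0.72, array([0.448, 0.297, 0.   ]))]
cup_lip [([132.0, 250.0], 0.96, array([0.302, 0.136, 0.075])), ([274.0, 2.0], 0.86, array([0.474, 0.418, 0.075])), ([217.0, 168.0], 0.84, array([0.414, 0.239, 0.075])), ([92.0, 103.0], 0.84, array([0.269, 0.317, 0.075])), ([142.0, 18.0], 0.67, array([0.332, 0.407, 0.075]))]
```

View pics/d.png

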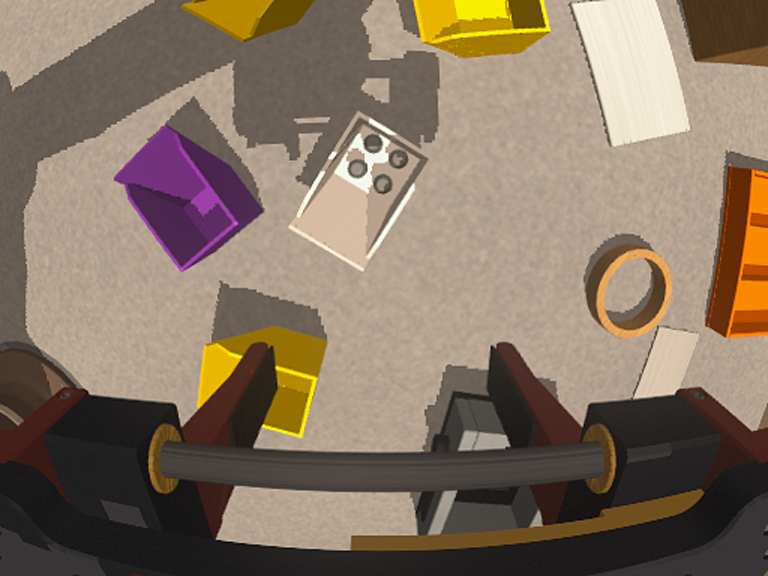

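The picture shows the white cup with feet inside: lip edge (290,228)–(363,268), back edge (360,112)–(427,160) in the 1.5x view; spout toward lower left.

```bash
python3 - <<'E'
from h import *
c=eyes.get_calibration('wrist')
P=[px2w(c,np.array(p)/1.5,.075,True)[:2] for p in [(290,228),(363,268),(427,160),(360,112)]]
for p in P: print(p.round(4))
lip=(P[0]+P[1])/2; bk=(P[2]+P[3])/2; u=lip-bk
print('lip',lip,'back',bk,'len',np.linalg.norm(u),'yaw',np.degrees(np.arctan2(u[1],u[0])))
u/=np.linalg.norm(u); o=(lip+bk)/2-u*.0175; print('origin',o, 'grip',o-u*.012)
e=P[1]-P[0];print('edge yaw',np.degrees(np.arctan2(e[1],e[0])))
print(ctrl.get_obs()['q'], ctrl.get_obs()['tcp_pos'])
E
```

```text
[0.3917 0.2534]
[0.4434 0.2236]
[0.488  0.3005]
[0.4422 0.3338]
lip [0.41751515 0.23850097] back [0.46510087 0.31714187] len 0.09191731257261439 yaw -121.17819356299583
origin [0.45036779 0.29279375] grip [0.4565802  0.30306048]
edge yaw -29.891256732553405
[-24.16060527  12.31141291  -8.20466399 107.33043255   2.04583142
  60.46708076 -33.2599917 ] [0.45578382 0.21914319 0.40480284]
```

```bash
python3 -m crank '[[1,0.1,3,0,-0.18],[1,0.1,3,0,-0.18],[1,0.1,2.7,-2,-0.181],[1,0,0,-5,0],[1,0,0,-5,0],[1,0,0,0,0],[1,0,0,0,0]]'; python3 - <<'E'
from h import *
o=ctrl.get_obs();print(o['tcp_pos'],o['orientation'],o['contact_force'])
c=eyes.get_calibration('wrist')
im,c=snap('wrist','e.png')
E
```

```text
time_s: 3.22
tcp_pos: [0.4593, 0.3067, 0.286]
orientation: [180.0, -0.1, 58.9]
contact_force: [-0.5, 0.3, 0.3]
finger_gap: 0.0879
gripper_force: 0.0
[0.45925038 0.30672597 0.28602063] [ 1.79957329e+02 -6.61091462e-02  5.89139733e+01] [-0.47196918  0.28102011  0.25954684]
```

View pics/e.png

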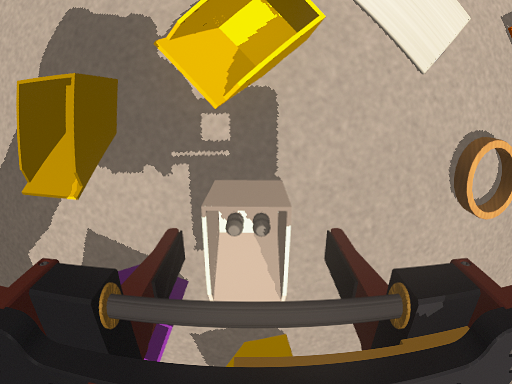

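The cup sits squarely between the fingers (rim at columns 205–290, row 208), about 5 mm left of centre; I descend and grip.

```bash
python3 -m crank '[[1,-0.3,0.2,-4,0],[1,0,0,-4,0],[1,0,0,-1.8,0],[1,0,0,0,0],[0.5,0,0,0,0],[0,0,0,0,0],[0,0,0,0,0],[0,0,0,0,0],[0,0,0,0,0]]' 40; python3 -m crank '[[0,0,0,3,0],[0,0,0,3,0],[0,0,0,0,0]]'; python3 - <<'E'
from h import *
im,c=snap('wrist','f.png')
E
```

```text
time_s: 4.4
tcp_pos: [0.4552, 0.3093, 0.1876]
orientation: [180.0, -0.1, 59.0]
contact_force: [-0.4, -0.8, 7.8]
finger_gap: 0.0618
gripper_force: 39.9
time_s: 4.78
tcp_pos: [0.4556, 0.3094, 0.2486]
orientation: [179.9, -0.2, 59.0]
contact_force: [0.8, -0.5, -2.4]
finger_gap: 0.0619
gripper_force: 39.9
```

View pics/f.png

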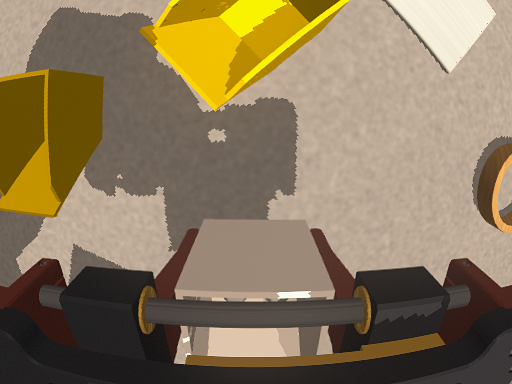

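```bash
python3 - <<'E'
from h import *
c=eyes.get_calibration('wrist'); c=dict(c); c['origin']=np.array([0.62529183, 0.08091473, 0.3850072 ]); c['orientation']=np.array([-17.22582966,  -0.04866658,  -0.03509778])
print('net rim',px2w(c,(203,189),.07,True))
for n,p,z in [('tl',(528,82),.07),('tr',(610,87),.07),('bl',(517,196),.07),('br',(590,207),.07),('pinF',(573,101),.08),('pinN',(557,192),.08)]:
    print(n,px2w(c,((p[0]-400)/.78125,p[1]/.78125),z,True).round(4))
# saved first pictures: corners of the box in the full wrist image not kept; look from scene/side now
for n in ['scene','side']:
    im,c=snap(n); print(n,[(px2w(c,d['location'],.07).round(4),round(d['confidence'],2)) for d in nets.landmark_of(n,'rim')])
im,c=snap('scene'); print(w2px(c,(.56,-.01,.07)))
E
```

```text
net rim [ 0.56852778 -0.0082536   0.07      ]
tl [0.5284 0.086  0.07  ]
tr [0.6408 0.0762 0.07  ]
bl [ 0.4953 -0.0879  0.07  ]
br [ 0.612  -0.1044  0.07  ]
pinF [0.5919 0.0582 0.08  ]
pinN [ 0.5638 -0.0735  0.08  ]
scene [(array([ 0.5605, -0.0134,  0.07  ]), 0.9)]
side [(array([ 0.5618, -0.0073,  0.07  ]), 0.76)]
[245.10853289 194.50398527]
```

```bash
python3 -m crank '[[0,0,0,3,0],[0,0,-1,4,0],[0,1,-3,2.6,0],[0,1.7,-4,0,0.06],[0,1.8,-4,0,0.1],[0,1.8,-4,0,0.1],[0,1.8,-4,0,0.107],[0,1.8,-4,0,0],[0,1.2,-3,0,0],[0,0.6,-1.3,0,0]]'; python3 -m crank '[[0,0,0,0,0],[0,0,0,0,0]]' 12; python3 - <<'E'
from h import *
im,c=snap('scene');im2,c2=snap('side')
p=w2px(c,(.57,.0,.13)).astype(int);q=w2px(c2,(.57,.0,.13)).astype(int)
f=lambda i,p:cv2.resize(i[p[1]-70:p[1]+70,p[0]-65:p[0]+65],None,fx=3,fy=3,interpolation=cv2.INTER_CUBIC)
cv2.imwrite('pics/g.png',np.hstack([f(im,p),f(im2,q)])[...,::-1])
E
```

```text
time_s: 6.32
tcp_pos: [0.5723, 0.0239, 0.3417]
orientation: [-179.9, 0.1, 79.9]
contact_force: [-0.4, -0.1, -2.4]
finger_gap: 0.062
gripper_force: 39.9
time_s: 6.58
tcp_pos: [0.5716, 0.0277, 0.3424]
orientation: [-180.0, -0.0, 80.2]
contact_force: [-0.0, 1.2, -2.2]
finger_gap: 0.0619
gripper_force: 12.0
```

View pics/g.png

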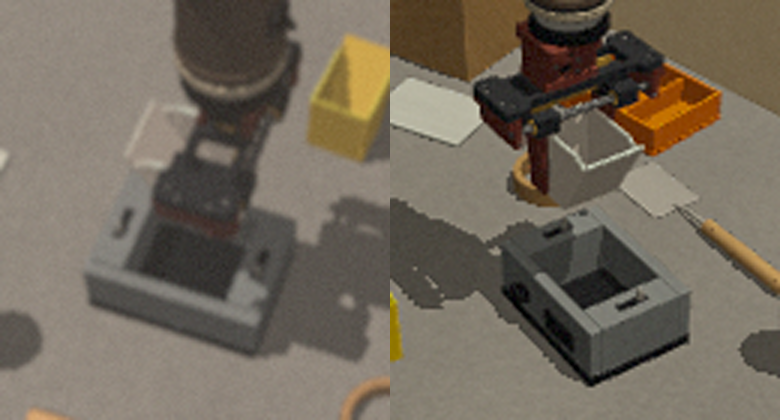

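The side view shows the cup still upright above the chamber, spout over it (side crop lip at (635,150)). I loosen the grip in steps.

```bash
cat > lip.py <<'E'
from h import *
# lip height: intersect side ray with the vertical plane of the cup's middle
def lip(u=np.array([-.174,-.985])):
    o=ctrl.get_obs(); t=o['tcp_pos']; im,c=snap('side'); n=np.array([-u[1],u[0],0])
    for d in nets.landmark_of('side','cup_lip'):
        a=px2w(c,d['location'],0); s=np.array(c['origin']); k=((t-s)@n)/((a-s)@n); p=s+k*(a-s)
        r=p-t; f=r[:2]@u; g=r[2]+.163
        if np.hypot(f,g)<.14: print('lip rel grip fwd %.3f up %.3f tilt %.0f conf %.2f'%(f,g,32-np.degrees(np.arctan2(g,f)),d['confidence']))
    print('mom',o['moment'].round(3))
lip()
E
python3 lip.py; python3 -m crank '[[0,0,0,0,0],[0,0,0,0,0]]' 6; python3 lip.py;  python3 -m crank '[[0,0,0,0,0],[0,0,0,0,0]]' 4; python3 lip.py
```

```text
mom [ 0.035  0.021 -0.012]
time_s: 7.02
tcp_pos: [0.572, 0.0262, 0.3427]
orientation: [180.0, -0.0, 80.0]
contact_force: [-0.3, -0.2, -1.9]
finger_gap: 0.0622
gripper_force: 6.0
lip rel grip fwd 0.087 up 0.044 tilt 5 conf 0.58
mom [ 0.043  0.001 -0.004]
time_s: 7.38
tcp_pos: [0.572, 0.0259, 0.3427]
orientation: [180.0, -0.0, 80.0]
contact_force: [-0.2, -0.3, -0.8]
finger_gap: 0.0622
gripper_force: 4.0
lip rel grip fwd 0.074 up 0.034 tilt 7 conf 0.57
lip rel grip fwd -0.039 up -0.056 tilt 157 conf 0.41
mom [-0.033  0.011  0.001]
```

```bash
python3 - <<'E'
from h import *
im2,c2=snap('side')
q=w2px(c2,(.57,.0,.13)).astype(int)
f=lambda i,p:cv2.resize(i[p[1]-70:p[1]+70,p[0]-85:p[0]+85],None,fx=4,fy=4,interpolation=cv2.INTER_CUBIC)
cv2.imwrite('pics/i.png',f(im2,q)[...,::-1])
E
```

```text
(no output)
```

View pics/i.png

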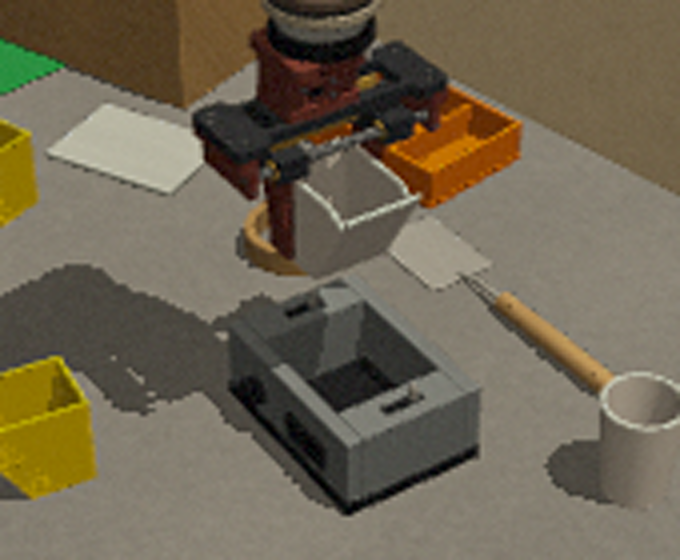

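The side crop shows the cup rotated forward by some 15–20°, lip at (415,200), still above the chamber: the pivoting works. I continue.

```bash
python3 -m crank '[[0,0,0,0,0],[0,0,0,0,0]]' 4; python3 lip.py;  python3 -m crank '[[0,0,0,0,0],[0,0,0,0,0]]' 3; python3 lip.py; python3 -m crank '[[0,0,0,0,0],[0,0,0,0,0]]' 3; python3 lip.py
```

```text
time_s: 7.78
tcp_pos: [0.572, 0.026, 0.3426]
orientation: [180.0, 0.0, 80.0]
contact_force: [-0.3, 0.5, -1.7]
finger_gap: 0.0618
gripper_force: 4.0
lip rel grip fwd 0.086 up 0.042 tilt 6 conf 0.77
mom [0.035 0.039 0.026]
time_s: 8.12
tcp_pos: [0.572, 0.026, 0.3427]
orientation: [180.0, 0.0, 80.0]
contact_force: [-0.3, -0.0, -1.9]
finger_gap: 0.0619
gripper_force: 3.0
lip rel grip fwd 0.090 up 0.051 tilt 3 conf 0.79
mom [0.045 0.027 0.009]
time_s: 8.48
tcp_pos: [0.572, 0.026, 0.3427]
orientation: [180.0, 0.0, 80.0]
contact_force: [-0.2, 0.7, -2.3]
finger_gap: 0.0619
gripper_force: 3.0
lip rel grip fwd 0.092 up 0.046 tilt 5 conf 0.90
mom [ 0.053  0.001 -0.025]
```

Gravity alone doesn't overcome the pads' friction even at 3 N, so I'll set the cup down before the box, regrip 60 mm up and pivot it over the box's wall edge.

```bash
python3 -m crank '[[0,0,0,0,0],[0,-1,0,0,0.18],[0,-2,0,0,0.18],[0,-2.5,-0.5,0,0.18],[0,-2.5,-0.8,0,0.18],[0,-2.5,-1,-1,0.18],[0,-2.5,-1,-2,0.18],[0,-2.2,-1,-3,0.18],[0,-1.5,0,-3,0.18],[0,0,0,-2,0.131]]' 20;  python3 -m crank '[[0,0,0,-2,0],[0,0,0,0,0],[0,0,0,0,0]]'; python3 -c "
from h import *;print(ctrl.get_obs()['q'])"
```

```text
time_s: 9.82
tcp_pos: [0.4037, -0.0173, 0.2318]
orientation: [-180.0, -0.1, 170.3]
contact_force: [-0.1, -0.4, -2.2]
finger_gap: 0.062
gripper_force: 20.0
time_s: 10.2
tcp_pos: [0.4053, -0.0169, 0.2132]
orientation: [180.0, 0.0, 170.0]
contact_force: [0.8, -0.0, -1.2]
finger_gap: 0.0621
gripper_force: 20.0
[ 10.90551321  21.06357209 -18.024067   129.90271771  12.64257631
  30.56070497  63.12459125]
```

```bash
python3 -m crank '[[0,0,0,-1.3,0],[0,0,0,-0.6,0],[0,0,0,-0.4,0],[0,0,0,-0.3,0],[0,0,0,0,0]]' 5
```

```text
time_s: 10.82
tcp_pos: [0.4051, -0.017, 0.1866]
orientation: [180.0, -0.0, 170.1]
contact_force: [-0.3, -0.6, -1.6]
finger_gap: 0.0616
gripper_force: 5.0
```

```bash
python3 -m crank '[[0,0,0,-0.15,0],[0,0,0,0,0]]'; python3 -m crank '[[0,0,0,-0.15,0],[0,0,0,0,0]]'
```

```text
time_s: 11.08
tcp_pos: [0.4052, -0.017, 0.1854]
orientation: [180.0, 0.0, 170.0]
contact_force: [-0.6, -0.2, 3.2]
finger_gap: 0.0619
gripper_force: 5.0
time_s: 11.32
tcp_pos: [0.4054, -0.017, 0.184]
orientation: [180.0, 0.1, 170.0]
contact_force: [-0.0, 0.6, 3.8]
finger_gap: 0.0624
gripper_force: 5.0
```

```bash
python3 -m crank '[[1,0,0,0,0],[1,0,0,0,0],[1,0,0,0,0],[1,0,0,3.7,0],[1,1.2,-0.2,0,0],[1,0,0,0,0],[0.5,0,0,0,0],[0,0,0,0,0],[0,0,0,0,0],[0,0,0,0,0]]' 25; python3 - <<'E'
from h import *
u=np.array([.985,-.174])
o=ctrl.get_obs(); t=o['tcp_pos'];print(o['finger_gap'])
for n in ['scene','side']:
    im,c=snap(n)
    for q,z in [('cup',0),('cup_lip',.075),('rim',.07)]:
        for d in nets.landmark_of(n,q):
            p=px2w(c,d['location'],z); r=(p-t)[:2]
            if np.hypot(*r)<.2: print(n,q,p.round(3),'fwd %.3f side %.3f'%(r@u,r@[.174,.985]),round(d['confidence'],2))
E
```

```text
time_s: 12.58
tcp_pos: [0.4168, -0.019, 0.2204]
orientation: [-180.0, -0.0, 170.0]
contact_force: [-0.7, -0.6, -1.9]
finger_gap: 0.062
gripper_force: 25.0
0.06204769786886219
scene cup [0.37  0.116 0.   ] fwd -0.070 side 0.125 0.96
scene cup [ 0.417 -0.028  0.   ] fwd 0.002 side -0.009 0.7
scene cup_lip [ 0.485 -0.028  0.075] fwd 0.069 side 0.003 0.79
scene cup_lip [0.294 0.131 0.075] fwd -0.147 side 0.126 0.64
scene rim [ 0.564 -0.019  0.07 ] fwd 0.146 side 0.025 0.56
scene rim [ 0.442 -0.009  0.07 ] fwd 0.023 side 0.014 0.56
side cup [0.371 0.122 0.   ] fwd -0.070 side 0.131 0.84
side cup [ 0.423 -0.019  0.   ] fwd 0.007 side 0.001 0.83
side cup_lip [0.306 0.147 0.075] fwd -0.138 side 0.145 0.88
side cup_lip [ 0.472 -0.03   0.075] fwd 0.056 side -0.002 0.82
side rim [ 0.556 -0.018  0.07 ] fwd 0.137 side 0.025 0.94
```

Cup regripped ~60 mm up and upright. Now raise, align with the box axis and approach its near wall.

```bash
python3 -m crank '[[0,0,0,3,0],[0,0,0,3,0],[0,0.3,1.5,0,0],[0,0.2,1.5,0,0],[0,1.5,-0.26,0,0],[0,1.5,-0.26,0,0],[0,1,-0.17,0,0],[0,0,0,0,0],[0,0,0,0,0]]' 12; python3 -m crank '[[0,0.5,-0.1,0,0],[0,0,0,0,0]]'; python3 -m crank '[[0,0.5,-0.1,0,0],[0,0,0,0,0]]'; python3 -m crank '[[0,0.5,-0.1,0,0],[0,0,0,0,0]]'
```

```text
time_s: 14.1
tcp_pos: [0.4617, 0.0039, 0.2804]
orientation: [-180.0, -0.1, 170.0]
contact_force: [-0.0, 0.2, -2.1]
finger_gap: 0.0618
gripper_force: 12.0
time_s: 14.35
tcp_pos: [0.4673, 0.003, 0.2808]
orientation: [180.0, 0.0, 170.0]
contact_force: [-0.0, -0.4, -2.5]
finger_gap: 0.0625
gripper_force: 12.0
time_s: 14.6
tcp_pos: [0.4724, 0.002, 0.2807]
orientation: [180.0, 0.0, 170.0]
contact_force: [-0.5, 0.3, -2.4]
finger_gap: 0.0623
gripper_force: 12.0
time_s: 14.85
tcp_pos: [0.4774, 0.001, 0.2807]
orientation: [180.0, 0.0, 170.0]
contact_force: [-0.3, -0.3, -1.7]
finger_gap: 0.0622
gripper_force: 12.0
```

```bash
for i in 1 ; do python3 -m crank '[[0,0.5,-0.1,0,0],[0,0,0,0,0]]'; done;  python3 -m crank '[[0,0.5,-0.1,0,0],[0,0,0,0,0]]'; python3 -m crank '[[0,0.5,-0.1,0,0],[0,0,0,0,0]]'; sed -i 's/^lip()/import sys; lip(np.array([.985,-.174]))/;s/r=p-t; /r=p-t; print(p.round(3)) if 0 else 0; /;s/tilt %.0f/tilt %.0f/;s/32-np/14-np/' lip.py; python3 lip.py
```

```text
time_s: 15.1
tcp_pos: [0.4811, 0.0004, 0.2807]
orientation: [-180.0, -0.2, 170.0]
contact_force: [-5.5, 0.6, 6.8]
finger_gap: 0.062
gripper_force: 12.0
time_s: 15.35
tcp_pos: [0.4862, -0.0006, 0.2809]
orientation: [-180.0, -0.2, 170.0]
contact_force: [-5.2, 1.7, 8.4]
finger_gap: 0.0618
gripper_force: 12.0
time_s: 15.6
tcp_pos: [0.4915, -0.0016, 0.281]
orientation: [-180.0, -0.1, 170.0]
contact_force: [-5.8, 1.8, 6.8]
finger_gap: 0.0618
gripper_force: 12.0
lip rel grip fwd 0.064 up 0.004 tilt 11 conf 0.56
lip rel grip fwd 0.070 up -0.043 tilt 45 conf 0.30
mom [ 0.356  1.192 -0.107]
```

```bash
python3 -m crank '[[0,0.75,-0.13,0.3,0],[0,0.75,-0.13,0.3,0],[0,0,0,0,0]]'; python3 lip.py;  python3 -m crank '[[0,0.75,-0.13,0.2,0],[0,0.75,-0.13,0,0],[0,0,0,0,0]]'; python3 lip.py
```

```text
time_s: 16.08
tcp_pos: [0.5074, -0.0047, 0.2868]
orientation: [-180.0, 0.0, 170.0]
contact_force: [-2.9, -0.0, 1.8]
finger_gap: 0.062
gripper_force: 12.0
lip rel grip fwd 0.061 up -0.008 tilt 22 conf 0.68
mom [ 0.025  0.716 -0.13 ]
time_s: 16.55
tcp_pos: [0.523, -0.0073, 0.2888]
orientation: [180.0, 0.1, 170.0]
contact_force: [-0.7, -1.1, -0.1]
finger_gap: 0.062
gripper_force: 12.0
lip rel grip fwd 0.051 up -0.014 tilt 29 conf 0.84
mom [-0.023  0.116 -0.033]
```

```bash
python3 -m crank '[[0,0.65,-0.11,-0.2,0],[0,0.65,-0.11,-0.2,0],[0,0,0,0,0]]'; python3 lip.py;  python3 -m crank '[[0,0.6,-0.1,0,0],[0,0.6,-0.1,-0.1,0],[0,0,0,0,0]]'; python3 lip.py
```

```text
time_s: 17.02
tcp_pos: [0.5356, -0.0094, 0.2844]
orientation: [180.0, 0.0, 170.0]
contact_force: [-0.8, 0.3, -0.1]
finger_gap: 0.0617
gripper_force: 12.0
lip rel grip fwd 0.060 up -0.030 tilt 41 conf 0.87
mom [-0.017  0.044  0.017]
time_s: 17.5
tcp_pos: [0.5478, -0.0114, 0.2838]
orientation: [180.0, 0.1, 170.0]
contact_force: [-0.6, -0.3, 0.6]
finger_gap: 0.0617
gripper_force: 12.0
lip rel grip fwd 0.055 up -0.038 tilt 49 conf 0.86
mom [ 0.043 -0.144  0.012]
```

```bash
python3 -m crank '[[0,0.8,-0.14,-0.4,0],[0,0.8,-0.14,-0.6,0],[0,0,0,0,0]]'; python3 lip.py;  python3 -m crank '[[0,0.6,-0.1,-0.7,0],[0,0,0,0,0]]'; python3 lip.py
```

```text
time_s: 17.98
tcp_pos: [0.5637, -0.0143, 0.2729]
orientation: [180.0, -0.0, 170.0]
contact_force: [0.3, 0.0, -1.7]
finger_gap: 0.0623
gripper_force: 12.0
lip rel grip fwd 0.041 up -0.029 tilt 49 conf 0.60
mom [ 0.068 -0.17  -0.003]
time_s: 18.32
tcp_pos: [0.5693, -0.0153, 0.2662]
orientation: [180.0, 0.0, 170.0]
contact_force: [0.4, 0.5, -1.3]
finger_gap: 0.0618
gripper_force: 12.0
lip rel grip fwd 0.034 up -0.037 tilt 61 conf 0.76
mom [ 0.048 -0.13   0.006]
```

```bash
python3 - <<'E'
from h import *
im,c=snap('scene');im2,c2=snap('side')
P=(.56,.0,.11);p=w2px(c,P).astype(int);q=w2px(c2,P).astype(int)
f=lambda i,p:cv2.resize(i[p[1]-60:p[1]+60,p[0]-50:p[0]+50],None,fx=4,fy=4,interpolation=cv2.INTER_CUBIC)
cv2.imwrite('pics/j.png',np.hstack([f(im,p),f(im2,q)])[...,::-1])
E
```

```text
(no output)
```

View pics/j.png

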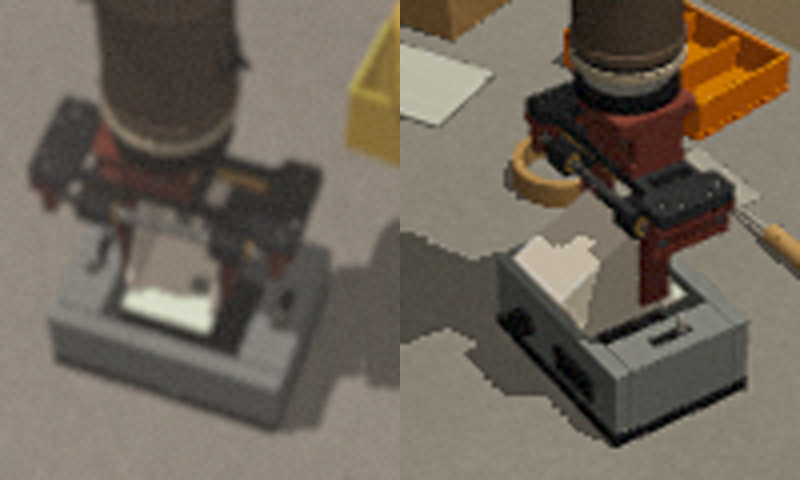

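The side crop shows the cup's underside at (560,270) and its foot edge just inside the near wall at (580,332), tilt about 58°, the lip (scene crop (165,320)) inside the chamber. I'll lift the foot edge back onto the wall and press down to pivot further.

```bash
python3 -m crank '[[0,0,0,1.4,0],[0,0,0,1.4,0],[0,-1.48,0.26,0,0],[0,0,0,0,0]]' 10; python3 -m crank '[[0,0,0,-0.8,0],[0,0.5,-0.09,-0.5,0],[0,0,0,0,0]]'; python3 lip.py;  python3 -m crank '[[0,0.5,-0.09,-0.4,0],[0,0.35,-0.06,-0.4,0],[0,0,0,0,0]]'; python3 lip.py
```

```text
time_s: 19.02
tcp_pos: [0.5528, -0.0123, 0.2948]
orientation: [-180.0, -0.0, 170.1]
contact_force: [0.5, 0.0, -1.9]
finger_gap: 0.062
gripper_force: 10.0
time_s: 19.4
tcp_pos: [0.5595, -0.0136, 0.2807]
orientation: [-180.0, -0.1, 170.0]
contact_force: [-0.2, -0.5, -2.4]
finger_gap: 0.062
gripper_force: 10.0
lip rel grip fwd 0.030 up -0.039 tilt 66 conf 0.83
mom [ 0.062 -0.107  0.048]
time_s: 19.88
tcp_pos: [0.5678, -0.015, 0.2732]
orientation: [-180.0, -0.0, 170.0]
contact_force: [0.0, 0.1, -1.9]
finger_gap: 0.062
gripper_force: 10.0
lip rel grip fwd 0.042 up -0.045 tilt 61 conf 0.75
mom [ 0.106 -0.146  0.024]
```

```bash
python3 -m crank '[[0,0,0,2.2,0],[0,-1.6,0.28,0,0],[0,0,0,-0.6,0],[0,0,0,0,0]]' 10; python3 -m crank '[[0,0,0,-0.4,0],[0,0,0,0,0]]'; python3 -m crank '[[0,0,0,-0.4,0],[0,0,0,0,0]]'; python3 -m crank '[[0,0,0,-0.4,0],[0,0,0,0,0]]'
```

```text
time_s: 20.48
tcp_pos: [0.5518, -0.0123, 0.289]
orientation: [-180.0, -0.0, 170.0]
contact_force: [-0.3, -0.6, -1.9]
finger_gap: 0.062
gripper_force: 10.0
time_s: 20.72
tcp_pos: [0.5518, -0.0122, 0.2851]
orientation: [180.0, -0.0, 170.0]
contact_force: [0.0, 0.8, -1.8]
finger_gap: 0.0622
gripper_force: 10.0
time_s: 20.98
tcp_pos: [0.5516, -0.0122, 0.2812]
orientation: [-180.0, -0.0, 170.0]
contact_force: [-0.5, -0.3, -2.5]
finger_gap: 0.0621
gripper_force: 10.0
time_s: 21.22
tcp_pos: [0.5516, -0.0121, 0.2773]
orientation: [-180.0, -0.0, 170.0]
contact_force: [-0.5, 0.6, -0.6]
finger_gap: 0.0622
gripper_force: 10.0
```

```bash
python3 -m crank '[[0,0.1,0,-0.4,0],[0,0,0,0,0]]'; python3 -m crank '[[0,0.2,-0.03,-0.4,0],[0,0,0,0,0]]'; python3 lip.py
```

```text
time_s: 21.48
tcp_pos: [0.5527, -0.0121, 0.2733]
orientation: [-180.0, -0.0, 170.0]
contact_force: [-0.4, 0.6, -0.9]
finger_gap: 0.0626
gripper_force: 10.0
time_s: 21.72
tcp_pos: [0.5547, -0.0125, 0.2693]
orientation: [-180.0, -0.0, 170.0]
contact_force: [0.1, 0.6, -1.8]
finger_gap: 0.062
gripper_force: 10.0
lip rel grip fwd 0.045 up -0.041 tilt 57 conf 0.66
mom [ 0.058 -0.072  0.021]
```

```bash
cat > tilt.py <<'E'
from h import *
import itertools
U=np.array([.985,-.174,0]); V=np.array([.174,.985,0]); Z=np.array([0,0,1.])
pts={'bb':(-30,0),'fb':(22,0),'lip':(65,75),'bt':(-30,75)}
def verts(t,th,gx,gz):
    c,s=np.cos(th),np.sin(th); o={}
    for k,(x,z) in pts.items():
        x=(x-gx)/1e3; z=(z-gz)/1e3; f=x*c+z*s; h=-x*s+z*c
        for i,w in enumerate((-.031,.031)): o[k+str(i)]=t-Z*.163+U*f+Z*h+V*w
    return o
E_=[('bb0','bb1'),('fb0','fb1'),('bb0','fb0'),('bb1','fb1'),('bb0','bt0'),('bb1','bt1'),('fb0','lip0'),('fb1','lip1'),('bt0','bt1'),('lip0','lip1'),('bt0','lip0'),('bt1','lip1')]
def fit():
    t=np.array(ctrl.get_obs()['tcp_pos']); G=[]
    for n in ('side','scene'):
        im,c=snap(n); g=cv2.GaussianBlur(im,(0,0),1).astype(np.float32)
        gx=cv2.Sobel(g,cv2.CV_32F,1,0); gy=cv2.Sobel(g,cv2.CV_32F,0,1)
        G.append((c,gx,gy))
    best=[]
    for th in range(0,131,3):
      b=(-1,)
      for ox,oz in itertools.product((-12,-8,-4,0,4),(50,54,58,62,66)):
        v=verts(t,np.radians(th),ox,oz); s=0
        for c,gx,gy in G:
            for a,bb in E_:
                p,q=w2px(c,v[a]),w2px(c,v[bb]); nrm=np.array([-(q-p)[1],(q-p)[0]])/np.linalg.norm(q-p)
                P=p+(q-p)*np.linspace(.05,.95,16)[:,None]; xi=np.clip(P.round().astype(int),0,[511,383])
                s+=np.minimum(np.abs(gx[xi[:,1],xi[:,0]]*nrm[0]+gy[xi[:,1],xi[:,0]]*nrm[1]).max(1),120).mean()*np.linalg.norm(q-p)/30
        if s>b[0]: b=(s,th,ox,oz)
      best.append(b)
    best.sort(reverse=True); print([(round(float(b[0])),)+b[1:] for b in best[:5]])
fit()
E
python3 tilt.py
```

```text
[(1077, 72, 4, 66), (1065, 69, 4, 66), (1065, 57, -8, 62), (1049, 60, -8, 62), (1047, 54, -4, 66)]
```

```bash
python3 -m crank '[[0,0.3,-0.05,-0.35,0],[0,0.2,-0.03,-0.35,0],[0,0,0,0,0]]' 8; python3 tilt.py; python3 -m crank '[[0,0.2,-0.03,-0.4,0],[0,0.2,-0.03,-0.5,0],[0,0,0,0,0]]'; python3 tilt.py
```

```text
time_s: 22.3
tcp_pos: [0.5603, -0.0133, 0.2627]
orientation: [180.0, 0.1, 170.0]
contact_force: [1.8, -0.2, 1.5]
finger_gap: 0.0621
gripper_force: 8.0
[(1111, 60, 4, 62), (1087, 57, 4, 62), (1059, 63, 4, 62), (1039, 66, -4, 62), (1024, 54, 4, 62)]
time_s: 22.78
tcp_pos: [0.5641, -0.0139, 0.2535]
orientation: [180.0, 0.1, 170.0]
contact_force: [3.1, -1.2, 1.9]
finger_gap: 0.0618
gripper_force: 8.0
[(996, 75, 4, 58), (982, 72, 4, 58), (974, 78, 4, 58), (957, 69, 4, 62), (942, 66, 4, 62)]
```

```bash
python3 -m crank '[[0,0,0,2,0],[0,-0.4,0.2,0,0],[0,0,0,-0.6,0],[0,0,0,0,0]]' 8; python3 -m crank '[[0,0.1,0,-0.4,0],[0,0,0,0,0]]';python3 -m crank '[[0,0.2,-0.03,-0.4,0],[0,0,0,0,0]]'; python3 -m crank '[[0,0.3,-0.05,-0.4,0],[0,0,0,0,0]]';python3 -m crank '[[0,0.3,-0.05,-0.3,0],[0,0,0,0,0]]'; python3 tilt.py
```

```text
time_s: 23.38
tcp_pos: [0.559, -0.0118, 0.2662]
orientation: [-180.0, -0.1, 170.1]
contact_force: [-0.5, 0.2, -1.3]
finger_gap: 0.0622
gripper_force: 8.0
time_s: 23.62
tcp_pos: [0.5607, -0.0118, 0.263]
orientation: [-180.0, -0.1, 170.0]
contact_force: [0.5, -0.2, -0.3]
finger_gap: 0.0621
gripper_force: 8.0
time_s: 23.88
tcp_pos: [0.5628, -0.0122, 0.2593]
orientation: [-180.0, -0.0, 170.0]
contact_force: [-0.7, 0.3, 0.1]
finger_gap: 0.0619
gripper_force: 8.0
time_s: 24.12
tcp_pos: [0.5658, -0.0127, 0.2553]
orientation: [-180.0, -0.0, 170.0]
contact_force: [-0.5, -0.1, -0.6]
finger_gap: 0.0621
gripper_force: 8.0
time_s: 24.38
tcp_pos: [0.5689, -0.0131, 0.2526]
orientation: [180.0, 0.0, 170.0]
contact_force: [-0.2, -1.0, -1.3]
finger_gap: 0.062
gripper_force: 8.0
[(1019, 75, 4, 62), (1014, 72, 4, 62), (1010, 78, 4, 58), (981, 51, 4, 58), (979, 57, 4, 62)]
```

```bash
python3 - <<'E'
from h import *
F=[]
for i in range(8):
    snap('side'); F.append(ctrl.get_obs()['contact_force'])
print('F',np.mean(F,0).round(2))
for n in ['scene','side','wrist']:
    im,c=snap(n)
    print(n,[(np.round(d['location']).tolist(),round(d['confidence'],2),px2w(c,d['location'],.03,n=='wrist').round(3)) for d in nets.spot_in(n,'foot0')])
E
```

```text
F [ 0.26  0.25 -1.28]
scene []
side []
wrist [([253.0, 213.0], 0.29, array([ 0.563, -0.014,  0.03 ]))]
```

```bash
cat > w.py <<'E'
from h import *
F=[]
for i in range(8):
    snap('side'); F.append(ctrl.get_obs()['contact_force'])
print('F',np.mean(F,0).round(2))
E
python3 -m crank '[[0,0,0,1.5,0],[0,0,0,0,0],[0,0,0,0,0]]' 12; python3 w.py; python3 tilt.py
```

```text
time_s: 25.55
tcp_pos: [0.5688, -0.0131, 0.268]
orientation: [180.0, 0.0, 170.0]
contact_force: [0.5, 0.2, -0.7]
finger_gap: 0.0619
gripper_force: 12.0
F [-0.21  0.02 -0.87]
[(1015, 51, -4, 62), (1002, 54, -4, 62), (988, 57, -8, 58), (973, 75, 0, 62), (967, 48, -4, 62)]
```

The hanging weight is now 0.87 N, i.e. the empty cup: all feet have left it inside the chamber. I now back out and use the wall edge under the lip to turn the cup upright while lowering it onto the bench.

```bash
python3 -m crank '[[0,0,0,2.5,0],[0,0,0,2,0],[0,-2,0.35,0,0],[0,-3,0.53,0,0],[0,-3,0.53,0,0],[0,-0.47,0.09,0,0],[0,0,0,-1.5,0],[0,0,0,0,0]]' 8; python3 -m crank '[[0,0,0,-0.5,0],[0,0,0,0,0]]'; python3 -m crank '[[0,0,0,-0.5,0],[0,0,0,0,0]]'; python3 -m crank '[[0,-0.4,0.07,-0.4,0],[0,0,0,0,0]]'; python3 lip.py; python3 tilt.py
```

```text
time_s: 27.05
tcp_pos: [0.4844, 0.0016, 0.2963]
orientation: [-180.0, -0.1, 170.0]
contact_force: [-0.1, 0.0, -0.8]
finger_gap: 0.0623
gripper_force: 8.0
time_s: 27.3
tcp_pos: [0.4842, 0.0019, 0.2921]
orientation: [180.0, -0.1, 170.0]
contact_force: [0.4, 0.2, -1.3]
finger_gap: 0.062
gripper_force: 8.0
time_s: 27.55
tcp_pos: [0.4839, 0.0019, 0.2873]
orientation: [-180.0, -0.0, 170.0]
contact_force: [-0.4, 0.9, -1.8]
finger_gap: 0.0617
gripper_force: 8.0
time_s: 27.8
tcp_pos: [0.4795, 0.0026, 0.2834]
orientation: [-180.0, -0.0, 170.1]
contact_force: [0.1, -0.1, -1.7]
finger_gap: 0.0619
gripper_force: 8.0
lip rel grip fwd 0.021 up -0.034 tilt 73 conf 0.88
mom [ 0.07  -0.039 -0.008]
[(900, 84, 4, 66), (874, 60, -4, 66), (868, 81, 4, 66), (865, 36, 4, 50), (864, 69, 0, 58)]
```

```bash
python3 w.py; python3 - <<'E'
from h import *
im,c=snap('wrist')
for q in ['foot0','cup']: print(q,[(np.round(d['location']).tolist(),round(d['confidence'],2),px2w(c,d['location'],.02,True).round(3)) for d in nets.spot_in('wrist',q)])
im,c=snap('scene')
for q in ['foot0','cup']: print(q,[(np.round(d['location']).tolist(),round(d['confidence'],2),px2w(c,d['location'],.02).round(3)) for d in nets.spot_in('scene',q)])
p=w2px(c,(.55,.0,.05)).astype(int)
f=lambda i,p:cv2.resize(i[p[1]-50:p[1]+50,p[0]-65:p[0]+65],None,fx=6,fy=6,interpolation=cv2.INTER_CUBIC)
cv2.imwrite('pics/k.png',f(im,p)[...,::-1])
E
```

```text
F [-0.01  0.04 -1.02]
foot0 [([260.0, 336.0], 0.73, array([ 0.635, -0.019,  0.02 ]))]
cup [([485.0, 13.0], 0.82, array([0.323, 0.269, 0.02 ])), ([378.0, 48.0], 0.81, array([0.363, 0.13 , 0.02 ])), ([253.0, 208.0], 0.59, array([ 0.485, -0.   ,  0.02 ]))]
foot0 []
cup [([408.0, 164.0], 0.97, array([0.339, 0.464, 0.02 ])), ([302.0, 149.0], 0.78, array([0.335, 0.133, 0.02 ])), ([350.0, 140.0], 0.65, array([0.271, 0.282, 0.02 ])), ([404.0, 208.0], 0.58, array([0.502, 0.446, 0.02 ])), ([254.0, 161.0], 0.55, array([ 0.405, -0.011,  0.02 ])), ([247.0, 200.0], 0.19, array([ 0.549, -0.008,  0.02 ]))]
```

View pics/k.png

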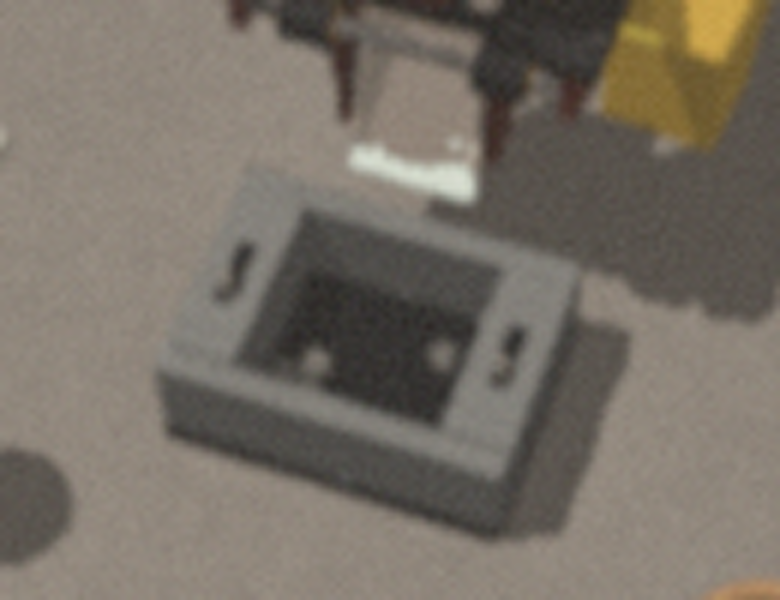

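The chamber holds light feet at (315,360) and (440,355), others hidden by the near +x wall; the cup's inside at (415,150) looks empty. The box rim corners are at (255,165), (580,268), (500,470), (160,365), the pin slots at (235,270), (508,355).

```bash
python3 - <<'E'
from h import *
c=eyes.get_calibration('scene'); p=w2px(c,(.55,.0,.05)).astype(int)
W=lambda k,z: px2w(c,p-np.array([65,50])+np.array(k)/6,z)[:2]
K=[W(k,.07) for k in [(255,165),(580,268),(500,470),(160,365)]]
print(np.round(K,4),'ctr',np.mean(K,0).round(4))
ya=(K[1]+K[2]-K[0]-K[3])/2; xa=(K[2]+K[3]-K[0]-K[1])/2
print('len',np.hypot(*ya),np.hypot(*xa),'yaw',np.degrees(np.arctan2(-ya[0],ya[1])),np.degrees(np.arctan2(xa[1],xa[0])))
print('pins',[W(k,.08).round(4) for k in [(235,270),(508,355)]])
E
python3 -m crank '[[0,0,0,2.5,0],[0,1.5,-0.26,0,0],[0,0,0,-1,0],[0,0,0,0,0]]' 6; python3 -m crank '[[0,0,0,-0.7,0],[0,0,0,0,0]]'; python3 -m crank '[[0,0,0,-0.5,0],[0,0,0,0,0]]'; python3 -m crank '[[0,-0.2,0.03,-0.5,0],[0,0,0,0,0]]'; python3 -m crank '[[0,-0.2,0.03,-0.5,0],[0,0,0,0,0]]'
```

```text
[[ 0.4953 -0.0768]
 [ 0.528   0.0866]
 [ 0.6392  0.065 ]
 [ 0.6113 -0.0974]] ctr [ 0.5684 -0.0056]
len 0.1656771392572959 0.11557499359388024 yaw -10.533618694877482 -10.517007180094884
pins [array([ 0.5613, -0.072 ]), array([0.5857, 0.0605])]
time_s: 29.2
tcp_pos: [0.4943, -0.0001, 0.2967]
orientation: [-180.0, -0.2, 170.0]
contact_force: [-0.0, 0.5, -1.2]
finger_gap: 0.062
gripper_force: 6.0
time_s: 29.45
tcp_pos: [0.4945, 0.0, 0.2907]
orientation: [-180.0, -0.1, 170.1]
contact_force: [-0.2, 0.8, -0.9]
finger_gap: 0.0616
gripper_force: 6.0
time_s: 29.7
tcp_pos: [0.4948, -0.0, 0.2863]
orientation: [-180.0, -0.0, 170.0]
contact_force: [0.5, -0.2, -0.3]
finger_gap: 0.0623
gripper_force: 6.0
time_s: 29.95
tcp_pos: [0.4927, 0.0003, 0.2813]
orientation: [-180.0, -0.0, 170.0]
contact_force: [-0.4, 0.3, -0.9]
finger_gap: 0.0622
gripper_force: 6.0
time_s: 30.2
tcp_pos: [0.4907, 0.0006, 0.2763]
orientation: [-180.0, -0.0, 170.0]
contact_force: [-0.3, 0.2, -1.8]
finger_gap: 0.0618
gripper_force: 6.0
```

```bash
python3 -m crank '[[0,0,0,3.2,0],[0,1.4,-0.24,0,0],[0,0,0,-0.6,0],[0,0,0,0,0]]' 6; python3 -m crank '[[0,0,0,-0.6,0],[0,0,0,0,0]]'; python3 -m crank '[[0,0,0,-0.5,0],[0,0,0,0,0]]'; python3 -m crank '[[0,-0.3,0.05,-0.4,0],[0,0,0,0,0]]'; python3 -m crank '[[0,-0.4,0.07,-0.4,0],[0,0,0,0,0]]'
```

```text
time_s: 30.7
tcp_pos: [0.5044, -0.0019, 0.301]
orientation: [-180.0, -0.2, 170.0]
contact_force: [0.5, -0.0, -1.3]
finger_gap: 0.0618
gripper_force: 6.0
time_s: 30.95
tcp_pos: [0.5046, -0.0018, 0.2957]
orientation: [-180.0, -0.1, 170.1]
contact_force: [0.4, -0.6, -0.4]
finger_gap: 0.0621
gripper_force: 6.0
time_s: 31.2
tcp_pos: [0.5048, -0.0018, 0.2912]
orientation: [-180.0, -0.0, 170.0]
contact_force: [0.4, 0.0, -0.9]
finger_gap: 0.0616
gripper_force: 6.0
time_s: 31.45
tcp_pos: [0.5016, -0.0013, 0.2874]
orientation: [-180.0, -0.0, 170.0]
contact_force: [1.3, -0.3, -1.0]
finger_gap: 0.0621
gripper_force: 6.0
time_s: 31.7
tcp_pos: [0.4975, -0.0006, 0.2833]
orientation: [-180.0, -0.0, 170.1]
contact_force: [0.3, 0.6, -0.6]
finger_gap: 0.0623
gripper_force: 6.0
```

```bash
python3 -m crank '[[0,-2.6,-1,0,0],[0,-2.6,-1.1,-1,0],[0,0,0,-2.5,0],[0,0,0,-1.5,0],[0,-0.1,0,-0.5,0],[0,-0.2,0,-0.5,0],[0,0,0,0,0]]' 6; python3 -m crank '[[0,-0.3,0.05,-0.5,0],[0,-0.3,0.05,-0.4,0],[0,0,0,0,0]]'; python3 lip.py
```

```text
time_s: 32.58
tcp_pos: [0.443, -0.0215, 0.2236]
orientation: [-180.0, -0.0, 170.1]
contact_force: [0.0, 0.0, 0.3]
finger_gap: 0.0621
gripper_force: 6.0
time_s: 32.95
tcp_pos: [0.4366, -0.0206, 0.2144]
orientation: [-180.0, -0.0, 170.0]
contact_force: [0.5, 0.4, -0.7]
finger_gap: 0.0619
gripper_force: 6.0
lip rel grip fwd 0.032 up -0.056 tilt 74 conf 0.77
mom [ 0.063 -0.056 -0.042]
```

```bash
python3 -m crank '[[0,-0.2,0.03,-0.3,0],[0,0,0,0,0]]'; python3 -m crank '[[0,0,0,-0.3,0],[0,0,0,0,0]]'; python3 -m crank '[[0,0,0,-0.3,0],[0,0,0,0,0]]'; python3 lip.py; python3 tilt.py
```

```text
time_s: 33.3
tcp_pos: [0.4348, -0.0203, 0.2115]
orientation: [-180.0, -0.0, 170.0]
contact_force: [-0.4, 0.1, -0.5]
finger_gap: 0.0619
gripper_force: 6.0
time_s: 33.55
tcp_pos: [0.4349, -0.0203, 0.2084]
orientation: [-180.0, -0.0, 170.0]
contact_force: [-0.4, 0.9, -0.7]
finger_gap: 0.0619
gripper_force: 6.0
time_s: 33.8
tcp_pos: [0.4349, -0.0203, 0.2054]
orientation: [-180.0, -0.0, 170.0]
contact_force: [0.0, -0.2, -0.5]
finger_gap: 0.0619
gripper_force: 6.0
lip rel grip fwd 0.026 up -0.028 tilt 62 conf 0.70
mom [ 0.072 -0.073  0.05 ]
[(887, 84, 4, 66), (859, 87, 4, 66), (854, 96, 4, 62), (850, 72, 0, 62), (850, 81, 4, 66)]
```

```bash
sed -e 's/(-12,-8,-4,0,4),(50,54,58,62,66)/range(-20,41,4),range(34,79,4)/' tilt.py > tilt2.py; python3 tilt2.py; python3 - <<'E'
from h import *
U=np.array([.985,-.174])
t=np.array(ctrl.get_obs()['tcp_pos'])
for n in ['scene','side','wrist']:
    im,c=snap(n)
    cv2.imwrite('pics/raw_%s.png'%n,im[...,::-1])
    for q in ['cup','cup_lip']:
        for f in ('spot_in','landmark_of'):
            for d in getattr(nets,f)(n,q):
                # intersect with cup mid-plane
                V=np.array([.174,.985,0]); a=px2w(c,d['location'],0,n=='wrist'); s=np.array(c['origin']); k=((t-s)@V)/((a-s)@V); p=s+k*(a-s)
                g=(p-t)[:2]@U
                if abs(g)<.13 and n!='scene' and abs(p[2])<.2: print(n,q,f,'fwd %.3f h %.3f'%(g,p[2]),round(d['confidence'],2),np.round(d['location']))
                if n=='scene': print(n,q,f,np.round(d['location']),round(d['confidence'],2)) if abs(d['location'][0]-w2px(c,t)[0])<60 else 0
E
```

```text
[(1213, 72, 24, 62), (1193, 69, 24, 62), (1152, 75, 24, 62), (1146, 66, 28, 58), (1081, 63, 28, 58)]
scene cup spot_in [298. 151.] 0.89
scene cup spot_in [246. 164.] 0.62
scene cup landmark_of [256. 141.] 0.96
scene cup landmark_of [295. 162.] 0.6
scene cup_lip spot_in [249. 171.] 0.77
scene cup_lip spot_in [299. 148.] 0.77
scene cup_lip landmark_of [307. 130.] 0.6
scene cup_lip landmark_of [248. 178.] 0.57
side cup spot_in fwd -0.032 h 0.057 0.59 [232. 230.]
side cup landmark_of fwd -0.058 h 0.053 0.67 [224. 234.]
side cup_lip spot_in fwd -0.031 h 0.054 0.85 [232. 230.]
side cup_lip landmark_of fwd 0.018 h -0.002 0.9 [247. 238.]
wrist cup spot_in fwd -0.081 h 0.185 0.83 [461.  85.]
wrist cup spot_in fwd -0.003 h -0.031 0.6 [255. 210.]
wrist cup landmark_of fwd -0.057 h -0.055 0.69 [255. 136.]
wrist cup landmark_of fwd -0.081 h 0.185 0.65 [432. 103.]
wrist cup_lip spot_in fwd -0.081 h 0.185 0.97 [460.  84.]
```

The fit and nets agree: tilt ~72°, the pads now 24 mm ahead of the cup's origin, lip just above the bench. I lay it on its front face, then regrip low behind and roll it upright.

```bash
python3 -m crank '[[0,1.2,-0.2,0,0],[0,1.2,-0.2,0,0],[0,0,0,-0.6,0],[0,0,0,-0.3,0],[0,0,0,-0.3,0],[0,0,0,-0.2,0],[0,0,0,0,0]]' 4; python3 tilt2.py
```

```text
time_s: 35.72
tcp_pos: [0.4589, -0.0244, 0.1915]
orientation: [-180.0, 0.0, 170.0]
contact_force: [0.7, 0.3, -0.3]
finger_gap: 0.062
gripper_force: 4.0
[(1071, 63, 28, 66), (1047, 60, 28, 62), (1043, 66, 28, 66), (1039, 69, 24, 66), (1021, 57, 32, 62)]
```

```bash
python3 -m crank '[[1,0,0,0,0],[1,0,0,0,0],[1,0,0,0,0]]'; python3 tilt2.py; python3 -m crank '[[1,0,0,1.7,0],[1,-2.6,0.46,0,0],[1,-2.6,0.46,0,0],[1,0,0,0,0],[0.5,0,0,0,0],[0,0,0,0,0],[0,0,0,0,0],[0,0,0,0,0]]' 8
```

```text
time_s: 36.2
tcp_pos: [0.4591, -0.0244, 0.1917]
orientation: [180.0, 0.0, 170.0]
contact_force: [0.6, -0.1, 0.2]
finger_gap: 0.0867
gripper_force: 0.0
[(1106, 63, 24, 70), (1069, 60, 24, 70), (1064, 66, 20, 70), (1054, 57, 28, 66), (1043, 69, 16, 70)]
time_s: 37.3
tcp_pos: [0.4073, -0.0151, 0.2086]
orientation: [180.0, 0.0, 170.0]
contact_force: [-0.1, 0.1, 0.4]
finger_gap: 0.062
gripper_force: 8.0
```

```bash
python3 -m crank '[[0,-0.3,0.05,-0.3,0],[0,-0.7,0.12,0,0],[0,-0.7,0.12,0,0],[0,-0.7,0.12,-0.1,0],[0,-0.5,0.09,-0.2,0]]' 5; python3 tilt2.py
```

```text
time_s: 37.92
tcp_pos: [0.3775, -0.0099, 0.2027]
orientation: [180.0, 0.0, 170.1]
contact_force: [1.6, 0.6, 5.4]
finger_gap: 0.0621
gripper_force: 5.0
[(982, 39, -16, 38), (980, 36, -16, 38), (970, 33, -20, 38), (956, 42, -16, 42), (927, 30, -20, 42)]
```

```bash
python3 -m crank '[[0,-0.6,0.1,-0.2,0],[0,-0.6,0.1,-0.3,0],[0,-0.5,0.09,-0.3,0],[0,0,0,0,0]]' 5; python3 tilt2.py;  python3 -m crank '[[0,-0.2,0.04,-0.3,0],[0,0,0,-0.2,0],[0,0,0,0,0]]' 4; python3 tilt2.py
```

```text
time_s: 38.52
tcp_pos: [0.36, -0.0073, 0.1942]
orientation: [-180.0, -0.1, 170.1]
contact_force: [-0.7, -0.3, -0.4]
finger_gap: 0.062
gripper_force: 5.0
[(910, 27, -16, 34), (901, 30, -16, 34), (890, 12, 0, 42), (888, 126, 40, 38), (886, 33, -16, 34)]
time_s: 39.0
tcp_pos: [0.3587, -0.0069, 0.1894]
orientation: [-180.0, -0.0, 170.0]
contact_force: [0.4, 0.3, -1.4]
finger_gap: 0.0619
gripper_force: 4.0
[(914, 24, -12, 34), (913, 12, 0, 42), (911, 27, -12, 38), (897, 9, 0, 42), (896, 15, 0, 38)]
```

```bash
python3 -m crank '[[0,0,0,-0.2,0],[0,0,0,0,0]]'; python3 -m crank '[[0,0,0,-0.2,0],[0,0,0,0,0]]'; python3 - <<'E'
from h import *
U=np.array([.985,-.174]);V=np.array([.174,.985,0]); t=np.array(ctrl.get_obs()['tcp_pos'])
for n in ['side','wrist']:
    im,c=snap(n)
    for q in ['cup','cup_lip']:
        for d in nets.landmark_of(n,q):
            a=px2w(c,d['location'],0,n=='wrist'); s=np.array(c['origin']); k=((t-s)@V)/((a-s)@V); p=s+k*(a-s); g=(p-t)[:2]@U
            if abs(g)<.13 and abs(p[2])<.15: print(n,q,'fwd %.3f h %.3f'%(g,p[2]),round(d['confidence'],2))
E
```

```text
time_s: 39.35
tcp_pos: [0.3591, -0.0067, 0.1876]
orientation: [180.0, 0.0, 170.1]
contact_force: [-1.2, 1.3, -0.3]
finger_gap: 0.062
gripper_force: 4.0
time_s: 39.6
tcp_pos: [0.359, -0.0067, 0.1855]
orientation: [180.0, -0.0, 170.1]
contact_force: [-0.4, -0.0, 0.3]
finger_gap: 0.0621
gripper_force: 4.0
side cup fwd 0.013 h 0.008 0.73
side cup_lip fwd 0.097 h 0.044 0.89
```

```bash
python3 -m crank '[[0,-0.3,0.05,-0.2,0],[0,0,0,0,0]]'; python3 -m crank '[[1,0,0,0,0],[1,0,0,0,0],[1,0,0,0,0],[1,0,0,0,0]]'; python3 - <<'E'
from h import *
U=np.array([.985,-.174]);V=np.array([.174,.985,0]); t=np.array(ctrl.get_obs()['tcp_pos'])
for n in ['side','wrist','scene']:
    im,c=snap(n)
    for q in ['cup','cup_lip']:
        for d in nets.landmark_of(n,q):
            a=px2w(c,d['location'],0,n=='wrist'); s=np.array(c['origin']); k=((t-s)@V)/((a-s)@V); p=s+k*(a-s); g=(p-t)[:2]@U
            if n=='side' and abs(g)<.13 and abs(p[2])<.15: print(n,q,'fwd %.3f h %.3f'%(g,p[2]),round(d['confidence'],2))
            b=px2w(c,d['location'],0 if q=='cup' else .075,n=='wrist'); 
            if np.hypot(*(b-t)[:2])<.13: print(n,q,b.round(3))
E
python3 tilt2.py
```

```text
time_s: 40.15
tcp_pos: [0.3559, -0.0063, 0.1836]
orientation: [180.0, 0.0, 170.0]
contact_force: [0.8, 0.2, -0.3]
finger_gap: 0.0621
gripper_force: 4.0
time_s: 40.65
tcp_pos: [0.356, -0.0063, 0.1837]
orientation: [180.0, -0.0, 170.0]
contact_force: [0.6, -0.2, 0.6]
finger_gap: 0.088
gripper_force: 0.0
side cup fwd 0.010 h -0.000 0.94
side cup [ 0.366 -0.008  0.   ]
side cup fwd -0.062 h 0.127 0.58
wrist cup [ 0.365 -0.007  0.   ]
wrist cup [0.367 0.117 0.   ]
scene cup [ 0.361 -0.013  0.   ]
scene cup [0.37  0.121 0.   ]
scene cup_lip [ 0.43  -0.017  0.075]
[(955, 129, 40, 42), (943, 126, 36, 42), (916, 123, 36, 38), (896, 6, 8, 42), (879, 3, 8, 42)]
```

```bash
python3 -m crank '[[1,0,0,5,0],[1,0,0,6,0],[1,3,-3,5,0],[1,3,-5,2,0],[1,2,-5,0,0],[1,1,-3,0,0]]'; python3 - <<'E'
from h import *
c=eyes.get_calibration('scene')
K=[px2w(c,np.array(k)/1.5625,.006)[:2] for k in [(220,237),(288,263),(262,306),(190,275)]]
print(np.round(K,3),np.mean(K,0))
for i in range(4): e=K[(i+1)%4]-K[i]; print(np.hypot(*e).round(3),np.degrees(np.arctan2(e[1],e[0])).round(1))
im,c=snap('wrist')
cv2.imwrite('pics/raw_w2.png',im[...,::-1])
for q in ['cover','foot0','rim']: print(q,[(np.round(d['location']).tolist(),round(d['confidence'],2),px2w(c,d['location'],{'cover':0,'foot0':.02,'rim':.07}[q],True).round(3)) for d in nets.landmark_of('wrist',q)])
# white plate quad
hsv=cv2.cvtColor(im,cv2.COLOR_RGB2HSV); m=((hsv[...,2]>185)&(hsv[...,1]<50)).astype(np.uint8)
m=cv2.morphologyEx(m,cv2.MORPH_CLOSE,np.ones((9,9)))
for k in sorted(cv2.findContours(m,0,2)[0],key=cv2.contourArea)[-3:]:
    r=cv2.approxPolyDP(cv2.convexHull(k),6,True)[:,0]; print(cv2.contourArea(k),r.tolist(),[px2w(c,p,.006,True)[:2].round(3).tolist() for p in r])
E
```

```text
time_s: 41.95
tcp_pos: [0.445, -0.1675, 0.3616]
orientation: [-180.0, 0.1, 169.9]
contact_force: [0.0, 0.4, -0.6]
finger_gap: 0.0877
gripper_force: 0.0
[[ 0.419 -0.378]
 [ 0.459 -0.223]
 [ 0.565 -0.246]
 [ 0.519 -0.407]] [ 0.49049078 -0.31374897]
0.16 75.4
0.108 -12.5
0.167 -105.9
0.104 163.9
cover [([148.0, 235.0], 0.89, array([ 0.498, -0.321,  0.   ]))]
foot0 [([415.0, 237.0], 0.66, array([0.557, 0.028, 0.02 ])), ([376.0, 280.0], 0.54, array([ 0.611, -0.029,  0.02 ])), ([374.0, 251.0], 0.47, array([ 0.563, -0.033,  0.02 ])), ([382.0, 278.0], 0.46, array([ 0.61 , -0.019,  0.02 ])), ([373.0, 272.0], 0.45, array([ 0.596, -0.033,  0.02 ]))]
rim [([406.0, 272.0], 0.92, array([ 0.572, -0.008,  0.07 ]))]
57.0 [[511, 271], [507, 285]] [[0.695, 0.271], [0.727, 0.27]]
231.5 [[394, 57], [375, 92], [376, 54]] [[0.326, 0.022], [0.367, -0.011], [0.322, -0.002]]
6810.5 [[209, 194], [210, 278], [125, 278], [99, 265], [88, 187], [177, 185]] [[0.456, -0.225], [0.571, -0.251], [0.556, -0.377], [0.531, -0.412], [0.417, -0.385], [0.438, -0.261]]
```

```bash
python3 -m crank '[[1,1.3,-4,0,-0.056],[1,1.3,-4,-2,0],[1,1.3,-4,-4,0],[1,1.1,-3.15,-5,0],[1,0,0,-4,0],[1,0,0,-1.8,0],[1,0,0,0,0],[0.3,0,0,0,0],[0,0,0,0,0],[0,0,0,0,0]]' 40; python3 -m crank '[[0,0,0,0,0],[0,0,0,0,0]]'
```

```text
time_s: 43.4
tcp_pos: [0.4949, -0.3165, 0.1945]
orientation: [-180.0, 0.1, 166.8]
contact_force: [0.7, -1.6, -0.0]
finger_gap: 0.0612
gripper_force: 0.0
time_s: 43.65
tcp_pos: [0.4946, -0.3164, 0.1935]
orientation: [-180.0, 0.0, 166.8]
contact_force: [-0.6, -0.5, 1.0]
finger_gap: 0.0413
gripper_force: 0.0
```

```bash
python3 -m crank '[[0,0,0,0,0],[0,0,0,0,0],[0,0,0,0,0],[0,0,0,0,0]]' 40;  python3 -m crank '[[0,0,0,4,0],[0,0,0,5,0],[0,0,0,0,0]]'; python3 - <<'E'
from h import *
im,c=snap('wrist'); t=ctrl.get_obs()['tcp_pos']
hsv=cv2.cvtColor(im,cv2.COLOR_RGB2HSV); m=((hsv[...,2]>185)&(hsv[...,1]<50)).astype(np.uint8)
m=cv2.morphologyEx(m,cv2.MORPH_CLOSE,np.ones((9,9)))
k=max(cv2.findContours(m,0,2)[0],key=cv2.contourArea); r=cv2.approxPolyDP(cv2.convexHull(k),5,True)[:,0]
z=t[2]-.1915+.006
for p in r: print(p,(px2w(c,p,z,True)-t)[:2].round(4), 'x',((px2w(c,p,z,True)-t)[:2]@[np.cos(.23),-np.sin(.23)]).round(4),'y',((px2w(c,p,z,True)-t)[:2]@[np.sin(.23),np.cos(.23)]).round(4))
E
```

```text
time_s: 44.15
tcp_pos: [0.4945, -0.3165, 0.1932]
orientation: [-180.0, -0.0, 166.8]
contact_force: [0.2, -0.9, -1.0]
finger_gap: 0.0143
gripper_force: 40.0
time_s: 44.52
tcp_pos: [0.4957, -0.3169, 0.2868]
orientation: [-179.9, 0.3, 166.8]
contact_force: [0.9, -0.2, -4.6]
finger_gap: 0.0138
gripper_force: 40.0
[14 49] [-0.1715 -0.1354] x -0.1361 y -0.171
[85 49] [-0.143  -0.0749] x -0.1222 y -0.1055
[147  72] [-0.1135 -0.0379] x -0.1019 y -0.0628
[188 137] [-0.0697 -0.0238] x -0.0625 y -0.039
[221 251] [ 0.0045 -0.024 ] x 0.0098 y -0.0224
[211 273] [ 0.0192 -0.0352] x 0.0267 y -0.0299
[135 291] [ 0.0245 -0.0964] x 0.0458 y -0.0883
[ 0 68] [-0.1646 -0.1535] x -0.1253 y -0.187
```

```bash
python3 - <<'E'
from h import *
from bench import ctrl
o=ctrl.get_obs(); c=eyes.get_calibration('wrist')
Rt=R.from_euler('xyz',o['orientation'],degrees=True).as_matrix(); Rc=rot(c)
rel=Rt.T@(np.array(c['origin'])-o['tcp_pos']); RR=Rt.T@Rc
R0=R.from_euler('xyz',[-180,.1,169.9],degrees=True).as_matrix()
cw=dict(c); cw['origin']=np.array([.445,-.1675,.3616])+R0@rel; M=R0@RR; cw['orientation']=M
cs=eyes.get_calibration('scene')
B=np.array([.5690,-.0065]); ya=np.radians(-10.5); ux=np.array([np.cos(ya),np.sin(ya)]); uy=np.array([-np.sin(ya),np.cos(ya)])
for nm,cc,f in [('raw_w2',cw,True),('raw_scene',cs,False)]:
    g=cv2.imread('pics/%s.png'%nm,0)
    for sy in (68,-68):
        print(nm,sy,'cols y off -10..10 step 2.5; z=.084')
        for x in range(-24,26,3):
            row=[]
            for dy in np.arange(-10,11,2.5):
                p=B+ux*x/1e3+uy*(sy+dy)/1e3; u=w2px(cc,[p[0],p[1],.084],f)
                row.append(int(cv2.getRectSubPix(g,(1,1),(float(u[0]),float(u[1])))[0,0]))
            print('%4d'%x,row)
E
```

```text
raw_w2 68 cols y off -10..10 step 2.5; z=.084
 -24 [137, 159, 159, 159, 161, 163, 162, 164, 166]
 -21 [134, 158, 156, 155, 159, 163, 163, 168, 166]
 -18 [126, 153, 149, 151, 159, 171, 163, 160, 171]
 -15 [36, 39, 44, 38, 41, 41, 44, 46, 49]
 -12 [38, 37, 38, 40, 53, 53, 52, 50, 46]
  -9 [32, 35, 37, 38, 39, 40, 45, 56, 61]
  -6 [30, 31, 33, 37, 37, 38, 38, 38, 44]
  -3 [28, 27, 28, 28, 35, 37, 36, 38, 38]
   0 [28, 29, 29, 30, 28, 30, 35, 37, 37]
   3 [29, 28, 28, 29, 29, 28, 30, 31, 36]
   6 [26, 27, 28, 27, 28, 28, 28, 27, 28]
   9 [29, 26, 28, 27, 26, 28, 26, 29, 27]
  12 [26, 28, 27, 27, 27, 26, 27, 27, 27]
  15 [25, 24, 28, 26, 27, 27, 26, 26, 27]
  18 [27, 26, 28, 26, 26, 27, 26, 27, 28]
  21 [26, 25, 26, 26, 25, 23, 26, 26, 25]
  24 [25, 26, 25, 24, 27, 25, 26, 27, 27]
raw_w2 -68 cols y off -10..10 step 2.5; z=.084
 -24 [41, 41, 40, 40, 38, 97, 157, 140, 129]
 -21 [40, 41, 40, 41, 40, 38, 62, 125, 105]
 -18 [40, 41, 40, 40, 40, 40, 40, 41, 78]
 -15 [39, 40, 39, 41, 39, 39, 40, 38, 38]
 -12 [36, 39, 40, 39, 38, 39, 39, 38, 38]
  -9 [29, 37, 40, 40, 38, 39, 38, 37, 36]
  -6 [29,
[... 1510 characters left out ...]
29, 130, 127, 128, 129]
 -15 [130, 129, 129, 127, 125, 126, 127, 127, 128]
 -12 [131, 128, 127, 119, 112, 111, 115, 124, 127]
  -9 [129, 126, 120, 108, 93, 90, 98, 114, 126]
  -6 [130, 127, 118, 93, 76, 73, 83, 105, 123]
  -3 [132, 127, 118, 95, 71, 60, 74, 104, 120]
   0 [128, 125, 119, 101, 71, 62, 77, 101, 123]
   3 [129, 127, 124, 106, 80, 65, 76, 101, 123]
   6 [129, 129, 126, 116, 90, 64, 77, 102, 121]
   9 [128, 126, 126, 124, 99, 78, 75, 95, 119]
  12 [127, 125, 121, 117, 106, 88, 76, 92, 112]
  15 [128, 125, 119, 110, 101, 90, 83, 92, 113]
  18 [130, 126, 118, 105, 90, 83, 87, 98, 119]
  21 [130, 129, 121, 107, 89, 87, 96, 108, 122]
  24 [131, 129, 126, 117, 109, 109, 112, 119, 126]
```

```bash
python3 -m crank '[[0,0.3,1,2,0],[0,0.9,3.5,0,0.02],[0,1.2,4.5,0,0.027],[0,1.2,5,0,0],[0,1.2,5,0,0],[0,1.2,5,0,0],[0,1.2,4,0,0],[0,0.9,2.9,0,0],[0,0,0,0,0],[0,0,0,-1.5,0]]' 40; python3 -m crank '[[0,0,0,0,0],[0,0,0,-0.5,0],[0,0,0,0,0]]'; python3 -m crank '[[0,0,0,-0.3,0],[0,0,0,0,0]]';python3 -m crank '[[0,0,0,-0.3,0],[0,0,0,0,0]]'
```

```text
time_s: 45.82
tcp_pos: [0.5756, -0.0075, 0.2883]
orientation: [-180.0, 0.1, 169.5]
contact_force: [0.1, -0.7, -3.7]
finger_gap: 0.0135
gripper_force: 40.0
time_s: 46.2
tcp_pos: [0.5754, -0.008, 0.2829]
orientation: [-180.0, -0.0, 169.5]
contact_force: [0.6, -0.5, -3.9]
finger_gap: 0.0138
gripper_force: 40.0
time_s: 46.45
tcp_pos: [0.5755, -0.0075, 0.2802]
orientation: [180.0, -0.0, 169.5]
contact_force: [-0.3, 0.6, -3.7]
finger_gap: 0.0137
gripper_force: 40.0
time_s: 46.7
tcp_pos: [0.5757, -0.0074, 0.2772]
orientation: [180.0, 0.0, 169.5]
contact_force: [0.6, 0.7, -3.6]
finger_gap: 0.0136
gripper_force: 40.0
```

```bash
python3 -m crank '[[0,0,0,-0.2,0],[0,0,0,0,0]]'; python3 -m crank '[[0,0,0,-0.2,0],[0,0,0,0,0]]';python3 -m crank '[[0,0,0,-0.2,0],[0,0,0,0,0]]'; python3 -c "
from h import *;print(ctrl.get_obs()['moment'])"
```

```text
time_s: 46.95
tcp_pos: [0.576, -0.0079, 0.2756]
orientation: [-180.0, 0.1, 169.5]
contact_force: [1.9, -1.1, -2.5]
finger_gap: 0.0138
gripper_force: 40.0
time_s: 47.2
tcp_pos: [0.5763, -0.0084, 0.2738]
orientation: [-180.0, 0.1, 169.5]
contact_force: [2.7, -6.1, 0.9]
finger_gap: 0.0138
gripper_force: 40.0
time_s: 47.45
tcp_pos: [0.5764, -0.009, 0.2714]
orientation: [-179.9, 0.2, 169.5]
contact_force: [5.6, -7.1, -3.4]
finger_gap: 0.0136
gripper_force: 40.0
[-1.3394746  -1.36844185  0.13270365]
```

The holes have caught the pin tapers; I follow the side force and lower on.

```bash
python3 -m crank '[[0,0.08,-0.12,-0.2,0],[0,0,0,0,0]]'; python3 -m crank '[[0,0,0,-0.3,0],[0,0,0,0,0]]';python3 -m crank '[[0,0,0,-0.2,0],[0,0,0,0,0]]'; python3 -c "
from h import *;print(ctrl.get_obs()['moment'])"
```

```text
time_s: 47.7
tcp_pos: [0.5767, -0.0094, 0.2691]
orientation: [-180.0, 0.1, 169.5]
contact_force: [2.7, -5.3, -3.1]
finger_gap: 0.0137
gripper_force: 40.0
time_s: 47.95
tcp_pos: [0.5768, -0.0094, 0.2661]
orientation: [-180.0, 0.1, 169.5]
contact_force: [3.7, -5.4, -3.1]
finger_gap: 0.0139
gripper_force: 40.0
time_s: 48.2
tcp_pos: [0.5768, -0.0093, 0.2642]
orientation: [-180.0, 0.1, 169.5]
contact_force: [4.0, -5.7, -3.2]
finger_gap: 0.0139
gripper_force: 40.0
[-1.23549724 -0.93417403  0.1558801 ]
```

```bash
python3 -m crank '[[0,0.05,-0.08,-0.15,0],[0,0,0,0,0]]'; python3 -m crank '[[0,0,0,-0.1,0],[0,0,0,0,0]]'; python3 -m crank '[[0,0,0,-0.1,0],[0,0,0,0,0]]'
```

```text
time_s: 48.45
tcp_pos: [0.577, -0.0096, 0.2632]
orientation: [-180.0, 0.0, 169.5]
contact_force: [0.8, -3.4, 3.8]
finger_gap: 0.0138
gripper_force: 40.0
time_s: 48.7
tcp_pos: [0.5769, -0.0095, 0.2632]
orientation: [-180.0, 0.0, 169.5]
contact_force: [-2.6, -4.4, 14.0]
finger_gap: 0.0139
gripper_force: 40.0
time_s: 48.95
tcp_pos: [0.5769, -0.0095, 0.2632]
orientation: [-180.0, 0.1, 169.5]
contact_force: [-7.6, -4.5, 22.6]
finger_gap: 0.0138
gripper_force: 40.0
```

Resting on the rim at exactly the expected height (.2632). Release, rise and check.

```bash
python3 -m crank '[[0,0,0,0.2,0],[1,0,0,0,0],[1,0,0,0,0],[1,0,0,0,0],[1,0,0,0,0],[1,0,0,3,0],[1,0,0,5,0],[1,-3,0,5,0],[1,-4,0,4,0],[1,0,0,0,0]]'; python3 -m crank '[[1,0,0,0,0]]'; python3 - <<'E'
from h import *
for n in ['scene','side','wrist']:
    im,c=snap(n)
    for q,z in [('cover',.07),('cup',0),('cup_lip',.075),('foot0',.01)]:
        for d in nets.landmark_of(n,q): 
            p=px2w(c,d['location'],z,n=='wrist'); 
            if np.hypot(p[0]-.48,p[1]+.01)<.2: print(n,q,p.round(3),round(d['confidence'],2))
    if n=='wrist':
        hsv=cv2.cvtColor(im,cv2.COLOR_RGB2HSV); m=((hsv[...,2]>185)&(hsv[...,1]<50)).astype(np.uint8)
        m=cv2.morphologyEx(m,cv2.MORPH_CLOSE,np.ones((9,9)))
        k=max(cv2.findContours(m,0,2)[0],key=cv2.contourArea); r=cv2.approxPolyDP(cv2.convexHull(k),6,True)[:,0]
        print([px2w(c,p,.076,True)[:2].round(3).tolist() for p in r])
o=ctrl.get_obs();print(o['time_s'],o['contact_force'],o['joint_vel'].max())
E
```

```text
time_s: 50.2
tcp_pos: [0.5056, -0.0091, 0.4363]
orientation: [180.0, 0.3, 169.5]
contact_force: [0.6, 0.4, 0.3]
finger_gap: 0.0879
gripper_force: 0.0
time_s: 50.32
tcp_pos: [0.507, -0.0095, 0.4326]
orientation: [-180.0, 0.0, 169.5]
contact_force: [0.5, -0.8, 0.3]
finger_gap: 0.0875
gripper_force: 0.0
scene cover [ 0.573 -0.012  0.07 ] 0.59
scene cup [0.378 0.122 0.   ] 0.94
scene cup [ 0.356 -0.002  0.   ] 0.65
scene cup_lip [ 0.431 -0.017  0.075] 0.62
side cover [ 0.582 -0.008  0.07 ] 0.62
side cup [ 0.374 -0.009  0.   ] 0.91
side cup [0.376 0.118 0.   ] 0.66
side cup_lip [ 0.426 -0.017  0.075] 0.66
wrist cover [ 0.581 -0.012  0.07 ] 0.56
wrist cover [ 0.43 -0.02  0.07] 0.55
wrist cover [ 0.376 -0.005  0.07 ] 0.29
wrist cup [0.37 0.11 0.  ] 0.95
wrist cup [ 0.365 -0.009  0.   ] 0.67
wrist cup_lip [ 0.431 -0.018  0.075] 0.78
[[0.533, 0.081], [0.651, 0.06], [0.621, -0.102], [0.503, -0.08]]
51.075 [-0.54513369 -0.27618788 -0.27805545] 0.141064894742643
```

```bash
python3 -c "
from bench import close_job;print(close_job())"
```

```text
the job is handed in; nothing more can be done
None
```

The job is handed in at about 51 s: the feet were poured into the chamber, the cup stands upright on the bench, and the cover sits over both pins at the expected flush height. I could not count all eight feet: that rests on the cup weighing about empty afterwards and no stray feet being spotted; only some were seen in the chamber. The bystanders were never approached, and I did not re-measure them.

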